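# Reload the orbital shaker for the next run

## Robot

A 6-joint arm with a two-finger parallel gripper is mounted at the origin on a cart in front of the work surface, level with it; the furniture and walls round the work are solid. World frame = base frame: x ahead of the robot, y to its left, z up, the work surface at z = 0. Lengths are in m, angles in rad, forces in N, time in s.
With the tool pointing down it reaches from about 0.275 to 0.825 m from the base axis. Payload 4.9 kg.
Tool frame: the origin (TCP) lies on the front face of the gripper's body, between the roots of the fingers; the fingertips stand 73 mm ahead of it and the grasp point (between the pads) lies 54 mm ahead of it (r.grip_point_offset is the distance from the TCP to the grasp point, in m); z points along the fingers, y is the line along which they close (so a half turn about z gives the same grasp; the last joint's range is limited). The gripper opens to 85 mm and grips with 20 to 120 N. Pads are 22 mm wide; open, the fingers measure 114 mm over their backs; the gripper's body (76 mm by 85 mm) begins 54 mm behind the grasp point. The pads swing forward as they close: fully open they stand 13 mm farther back than shut.
Start: joints at [-1.366, 0.326, -0.193, 1.052, 0, 1.437], TCP at [0.183, -0.519, 0.304] pointing down, gripper open.
Joint ranges: [-2.65, 2.65], [-0.97, 1.79], [-1.3, 1.35], [-1.93, 2.1], [-1.47, 1.37], [-3.14, 3.14]. Speed limits (rad/s): [2.57, 2.57, 3.14, 3.14, 3.14, 3.14].

## Interface

Orientations are given as a unit quaternion [w, x, y, z].
In Python, from cell import r, vision, close_job, finder gives the robot as it stands.
- The arm moves only by the tool arm_command, never from a script. Its argument "targets" is one flat list of numbers, 6 for each row, row after row: the shift along the tool's x, y, z in cm, then the turn, a rotation vector about the tool's x, y, z in degrees. In form: [tx, ty, tz, rx, ry, rz, tx, ty, tz, rx, ry, rz, ...]. A call has 1 to 8 rows; each row shifts and turns the commanded pose from where the row before left it, along the tool's axes as they then stand; what a row does not reach is not made up. A row lasts 1/10 s, in which the tool goes at most 50 mm and 8.59 degrees, less where a joint would pass 70% of its speed; a pose out of reach is approached as far as the arm can. A call with a gripper value outside its range is refused whole. "gripper" is the finger opening in cm, from 0 to 8.54, set as the call begins (left out, the last holds). The fingers move at their own pace and stop on an object; "squeeze" is the grip in N (left out, the last holds). Time passes only in rows, so rows that do not move let the fingers close. It gives the time, the measured TCP pose, the force, the opening and the grip force at its end, in the units of the state.
- r.get_obs(): the state, without advancing time (a new reading comes with each control period).
- vision.capture(name): name is "scene" or "side" or "wrist"; returns the picture (400x640x3 uint8, red, green, blue); there is no depth.
- vision.camera_params(name): a dict with "camera_matrix" (3x3 intrinsics, pixels), "k1" (the pictures are not rectified: a ray, as slopes to the right and down, at radius r is drawn at 1 + k1 r^2 times it, then the intrinsics apply), "rvec" (rotation vector, rad) and "tvec" (3), from world to camera coordinates, as OpenCV has them; the wrist camera has in their place "T_tool_cam" (4x4, takes a point from camera to tool coordinates, whose origin is the TCP and whose axes are the flange's). Camera axes: x right, y down, z forward; pixel columns grow to the right and rows downward; lengths in m; the calibration is good to about 2 mm. A picture is of the moment at which its call begins: read the wrist's pose just before it. camera_params takes no time and is no camera call.
- close_job(): hands the job in; it is judged then, once.
Trained networks look in the newest picture that a camera, given by its name, has taken for a name from the list of things; names that differ only in an ending like _2 or _b are one class to them, and where a whole thing is asked for, a point or a joint stands for the part that bears it (a point fixed in the world has none). Each returns a list of dicts, best first, with "p" (0 to 1); they miss things now and then, are a little off and sometimes report something else, mostly with a low value. They report only what shows in the picture. A call takes as long as a camera call. They do not tell look-alikes from the thing itself.
- finder.cut_out(camera, thing): "region" (400x640 bool, what is visible of it) and "position" ([column, row] in pixels, amid what is visible of it).
- finder.place_of(camera, thing): "position" ([column, row] in pixels: a listed point, or the origin of a listed thing).
The state is a dict: "t": time; "qpos": joint angles; "dq": joint speeds; "joint_torque": joint torques, N m; "tcp_pos": TCP position; "tool_rot": TCP orientation; "ft_force": force on the tool from outside, world axes, zero at the start; "torque": the same for the moment, N m; "opening": opening from 0.0 (shut) to 1.0 (fully open); "finger_force": force on a finger pad.
Only numpy, scipy, OpenCV 4.12 (cv2) and the standard library are available. Lean on these libraries where they do the work, as an engineer would, in place of code of your own. Each camera call takes 0.05 s, during which the arm holds its last target. There are 200 camera calls.

## Task

Change over the shaker: before touching any sample, turn its left-hand speed knob fully anticlockwise to the off stop, so that the platform cannot start under your hand. Then stand every finished sample that is on the shaker upright in the steel tray, and seat every fresh sample from the bench upright and fully down in the nest that fits it. When all is loaded and the speed is still off, turn the right-hand timer knob fully clockwise to its end stop; leave the wash bottle and the tip box where they are.

Things in the scene. Friction and masses are not known exactly. Their poses are not given: they have to be found in the camera images.
- shaker: bench orbital shaker, fixed: white housing, sloped control panel towards the robot; on top a platform 206 x 276 mm (x, y), 85 mm above the bench, with four screwed-on nests: one for racks along the back, three in a row 88 mm apart along the front, in any order. Origin on the bench under mid-platform; x from panel to back (housing from -193 to +113 mm), y left (-143 to +143 mm), z up
- speed_top (a point): centre of the top face of the left-hand (+y) knob, but fixed to the panel (does not turn): z points out along the knob's axis (20 degrees from vertical, leaning towards the robot), x up the slope. Plain round black knob, 35 mm across; its top is 25 mm off the sloped panel face; at its foot a skirt 40 mm across, 5 mm high
- timer_top (a point): centre of the top face of the right-hand (-y) knob, but fixed to the panel (does not turn): z points out along the knob's axis (20 degrees from vertical, leaning towards the robot), x up the slope. Plain round black knob, 35 mm across; its top is 25 mm off the sloped panel face; at its foot a skirt 40 mm across, 5 mm high
- speed (a joint): turn of the left-hand knob (speed), rad: 0 at its anticlockwise end stop (off), growing clockwise as seen from outside, to 4.71 at the clockwise stop; turns with light friction (0.03 N m) and stays where it is left
- timer (a joint): turn of the right-hand knob (timer), rad: 0 at its anticlockwise stop, growing clockwise to 4.71 at its clockwise end stop (longest run); turns with light friction (0.03 N m) and stays where it is left
- nest_rack: rectangular nest for a tube rack, fixed to the back of the platform: a frame 12 mm high, 61 x 156 mm inside (x, y), walls 4 mm; origin at the middle of the nest's floor, z up, axes parallel to the shaker's
- nest_dish: nest for a dish, fixed to the platform: two upright arcs 8 mm high on a round of 65 mm inside, open towards the shaker's front and back (-x, +x) so that fingers can straddle the dish there; origin at the middle of the nest's floor, z up, axes parallel to the shaker's
- nest_bottle: nest for a large bottle, fixed to the platform: a round cup 22 mm deep, 55 mm inside, 61 mm outside, its lip flared outwards by 3 mm; origin at the middle of the nest's floor, z up, axes parallel to the shaker's
- nest_vial: nest for a small bottle, fixed to the platform: a round cup 20 mm deep, 39 mm inside, 45 mm outside, its lip flared outwards by 3 mm; origin at the middle of the nest's floor, z up, axes parallel to the shaker's
- tray: open steel tray for finished samples, fixed on the bench, 200 x 270 mm (x, y), walls 16 mm high, floor 3 mm thick; origin on the bench under its middle, z up
- old_rack: finished sample, standing in its nest on the shaker at the start (may be absent): tube rack with capped tubes, 56 x 150 mm (x, y), 43 mm high over the tubes; its top board (56 mm wide in x, 3 mm thick, 31 to 34 mm up) can be pinched across the width at mid-length, tubes stand above it by 9 mm; 0.12 kg; origin at the middle of its underside, z up
- old_dish: finished sample, standing in its nest on the shaker at the start (may be absent): lidded round dish, 60 mm across the lid, 15 mm high; its solid wall is 56 mm across up to 12 mm; 0.05 kg; origin at the middle of its underside, z up
- old_bottle: finished sample, standing in its nest on the shaker at the start (may be absent): round white bottle with a screw cap, body 50 mm across and 80 mm high, 94 mm with the cap; 0.13 kg; origin at the middle of its underside, z up
- fresh_rack: fresh sample, standing on the bench between shaker and tray at the start (may be absent): tube rack with capped tubes, 56 x 150 mm (x, y), 43 mm high over the tubes; its top board (56 mm wide in x, 3 mm thick, 31 to 34 mm up) can be pinched across the width at mid-length, tubes stand above it by 9 mm; 0.12 kg; origin at the middle of its underside, z up
- fresh_dish: fresh sample, standing on the bench between shaker and tray at the start (may be absent): lidded round dish, 60 mm across the lid, 15 mm high; its solid wall is 56 mm across up to 12 mm; 0.05 kg; origin at the middle of its underside, z up
- fresh_bottle: fresh sample, standing on the bench between shaker and tray at the start (may be absent): round white bottle with a screw cap, body 50 mm across and 80 mm high, 94 mm with the cap; 0.13 kg; origin at the middle of its underside, z up
- fresh_vial: fresh sample, standing on the bench between shaker and tray at the start (may be absent): small round bottle with a screw cap, body 34 mm across and 62 mm high, 74 mm with the cap; 0.06 kg; origin at the middle of its underside, z up
- wash_bottle: bystander: wash bottle with bent spout, 62 mm across, 198 mm high, behind the shaker; origin at its underside
- tip_box: bystander: box of pipette tips with clear lid, 70 x 112 x 60 mm, at the back of the bench; origin at its underside
Mind the look-alikes: they are no part of the job. Leave any green, pink or purple look-alike of the fresh_dish alone.

How it is judged:
By the outcome, as a careful person would: the job done as asked, in the order asked, and still so for the second after the job is handed in, with the robot touching nothing.
Of old_rack, old_dish, old_bottle only 1 to 2 are there at a start; the rules pass over those that are not, and their reading is None.
Of fresh_rack, fresh_dish, fresh_bottle, fresh_vial only 3 to 4 are there at a start; the rules pass over those that are not, and their reading is None.
At some moment in a run one of fresh_rack, fresh_dish may be knocked a few centimetres aside while the robot is not near it.
It also fails if it takes over 210 s, if anything falls off the work surface, if the arm or the gripper's body presses on something with over 40 N, if the wrist force passes 120 N, or if a joint passes its speed limit or range.

## Working session

There is one attempt and no reset: what is moved stays moved. The work goes in short steps, Python scripts to look and compute and a tool call to move; the robot and the scene stay as the last step left them, time stands still between calls to the robot, and variables do not carry over. Pictures are saved under pics/ and viewed, at most 14 in all, crops included, and the job is handed in when it is done.

Besides the shell and the picture viewer there is one more tool, called as name(argument=value, ...) on one line, values as JSON. arm_command: Moves the arm, as the interface text tells. Its arguments: {"type":"object","properties":{"targets":{"type":"array"},"gripper":{"type":"number"},"squeeze":{"type":"number"}},"required":["targets"]}

```bash
ls; mkdir -p pics
cat > h.py <<'E'
import numpy as np, cv2
from cell import r, vision, close_job, finder
from scipy.spatial.transform import Rotation as R
def ray(cam,px,obs=None):
    p=vision.camera_params(cam);K=np.array(p["camera_matrix"])
    d=(np.array(px,float)-K[:2,2])/[K[0,0],K[1,1]];s=d.copy()
    for _ in range(20): s=d/(1+p["k1"]*(s@s))
    v=np.array([*s,1.])
    if "rvec" in p:
        M=cv2.Rodrigues(np.array(p["rvec"],float))[0];return -M.T@np.ravel(p["tvec"]),M.T@v
    o=obs or r.get_obs();q=np.array(o["tool_rot"]);T=np.array(p["T_tool_cam"])
    A=R.from_quat(q[[1,2,3,0]]).as_matrix()
    return A@T[:3,3]+np.array(o["tcp_pos"]),A@T[:3,:3]@v
def at_z(cam,px,z,obs=None):
    c,d=ray(cam,px,obs);return c+d*(z-c[2])/d[2]
def tri(rays):
    A=np.zeros((3,3));b=np.zeros(3)
    for c,d in rays:
        d=d/np.linalg.norm(d);P=np.eye(3)-np.outer(d,d);A+=P;b+=P@c
    x=np.linalg.solve(A,b)
    e=[np.linalg.norm(np.cross(x-c,d/np.linalg.norm(d))) for c,d in rays]
    return x,max(e)
def snap(cam,fn=None):
    o=r.get_obs();im=vision.capture(cam)
    if fn: cv2.imwrite("pics/"+fn,im[:,:,::-1])
    return o,im
def rowsto(pos,Rm=None):
    "tool shift (cm) to bring the TCP to pos and turn deg"
    o=r.get_obs();q=np.array(o["tool_rot"]);A=R.from_quat(q[[1,2,3,0]])
    t=A.inv().apply(np.array(pos)-o["tcp_pos"])*100
    w=None if Rm is None else np.degrees((A.inv()*Rm).as_rotvec())
    return np.round(t,2),w
E
cat > a.py <<'E'
from h import *
o,a=snap("scene","scene1.png");_,b=snap("side","side1.png")
print(o["t"],o["tcp_pos"],o["tool_rot"])
for c in("scene","side"):
    p=vision.camera_params(c);M=cv2.Rodrigues(np.array(p["rvec"],float))[0];print(c,-M.T@np.ravel(p["tvec"]),M[2])
print(vision.camera_params("wrist"))
N="shaker speed_top timer_top nest_rack nest_dish nest_bottle nest_vial tray old_rack old_dish old_bottle fresh_rack fresh_dish fresh_bottle fresh_vial".split()
for n in N:
    f={}
    for c in("scene","side"):
        f[c]=finder.place_of(c,n)
        print(n,c,[(np.round(x["position"]).tolist(),round(x["p"],2)) for x in f[c][:4]])
    if f["scene"] and f["side"]:
        x,e=tri([ray(c,f[c][0]["position"]) for c in f]);print("   ",x.round(4),round(e,4))
E
python3 a.py
```

```text
pics
0.0 [ 0.18269991 -0.51826081  0.3030945 ] [-8.70950842e-04  9.85687040e-01  1.68583209e-01 -4.07397771e-05]
scene [-0.12922814  1.03279832  1.05425064] [ 0.45375632 -0.63098568 -0.62925534]
side [ 0.48186505 -1.20478152  0.86104297] [ 0.06082387  0.84766783 -0.52702913]
{'camera_matrix': array([[280.37698312,   0.        , 320.19992125],
       [  0.        , 280.37698312, 203.55114033],
       [  0.        ,   0.        ,   1.        ]]), 'k1': -0.007979997600015387, 'T_tool_cam': array([[ 6.25656014e-04, -9.51666652e-01, -3.07132207e-01,
         7.87244818e-02],
       [ 9.99999642e-01,  4.20490944e-04,  7.34174327e-04,
         3.84493671e-04],
       [-5.69542911e-04, -3.07132557e-01,  9.51666574e-01,
        -7.13259533e-02],
       [ 0.00000000e+00,  0.00000000e+00,  0.00000000e+00,
         1.00000000e+00]])}
shaker scene [([399.0, 175.0], 0.63), ([428.0, 185.0], 0.57)]
shaker side [([292.0, 301.0], 0.96)]
    [ 0.4762 -0.3245  0.0008] 0.0077
speed_top scene [([376.0, 186.0], 0.92), ([397.0, 145.0], 0.6)]
speed_top side [([283.0, 236.0], 0.93), ([289.0, 300.0], 0.52)]
  
[... 1117 characters left out ...]
.5303 -0.2304  0.0869] 0.0008
fresh_rack scene [([315.0, 241.0], 0.78)]
fresh_rack side [([297.0, 205.0], 0.58), ([283.0, 259.0], 0.34)]
    [0.5136 0.1234 0.    ] 0.0058
fresh_dish scene [([200.0, 248.0], 0.68), ([191.0, 292.0], 0.66), ([297.0, 211.0], 0.58), ([326.0, 199.0], 0.47)]
fresh_dish side [([335.0, 238.0], 0.7), ([341.0, 155.0], 0.69), ([367.0, 170.0], 0.63), ([342.0, 219.0], 0.49)]
    [ 0.7531  0.2557 -0.1479] 0.1288
fresh_bottle scene [([352.0, 232.0], 0.74)]
fresh_bottle side [([284.0, 225.0], 0.59)]
    [ 0.4594  0.015  -0.0085] 0.0046
fresh_vial scene [([423.0, 164.0], 0.33)]
fresh_vial side [([381.0, 234.0], 0.5), ([282.0, 224.0], 0.45)]
    [ 0.5415 -0.3314  0.1355] 0.1654
```

View pics/scene1.png

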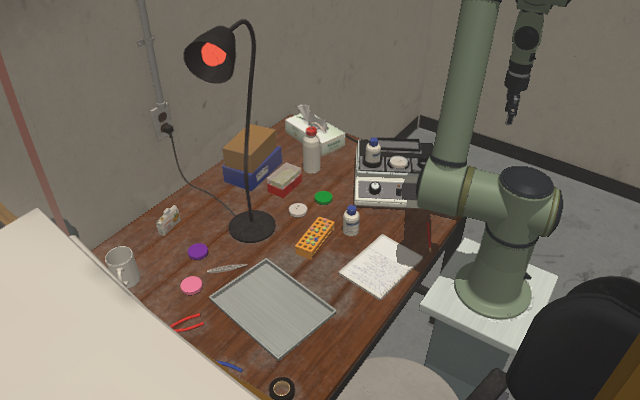

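View pics/side1.png

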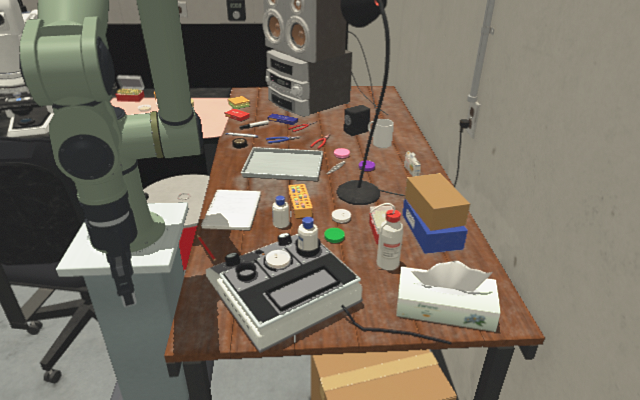

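Shaker at right carries the old bottle (scene 373,155) in the left nest, the old dish (398,162) in the middle nest; the right-hand cup and rack nest are empty. Fresh ones: rack (315,238), white dish (298,210), a blue-capped bottle/vial (351,222); green/pink/purple dishes are look-alikes. Going above the shaker for a close look.

arm_command(targets=[4,-2.8,-0.4,0,0,0,4,-2.8,-0.4,0,0,0,4,-2.8,-0.4,0,0,0,4,-2.8,-0.4,0,0,0,4,-2.8,-0.4,0,0,0,4,-2.8,-0.4,0,0,0,4,-2.8,-0.4,0,0,0,4,-2.8,-0.4,0,0,0], gripper=5.2)

```text
t: 2.4
tcp_pos: [0.411, -0.1994, 0.3364]
tool_rot: [0.0, 0.986, 0.168, 0.0]
ft_force: [1.4, -0.4, 0.5]
opening: 0.609
finger_force: 0.0
```

```bash
cat > b.py <<'E'
from h import *
o,a=snap("wrist","w1.png")
print(o["t"],o["tcp_pos"],o["tool_rot"],o["qpos"])
N="speed_top timer_top nest_rack nest_dish nest_bottle nest_vial old_rack old_dish old_bottle fresh_rack fresh_dish fresh_bottle fresh_vial".split()
Z=[.075,.075,.088,.088,.088,.088,.088,.088,.088,0,0,0,0]
for n,z in zip(N,Z):
    print(n,[(np.round(x["position"]).tolist(),round(x["p"],2),at_z("wrist",x["position"],z,o)[:2].round(4).tolist()) for x in finder.place_of("wrist",n)[:3]])
E
python3 b.py
```

```text
2.4 [ 0.41103649 -0.19941141  0.33637991] [3.54792990e-04 9.85705267e-01 1.68478141e-01 3.43117959e-04] [-6.13488404e-01  1.30347301e-01 -3.62922151e-01  1.07653993e+00
 -1.91010009e-05  2.18953313e+00]
speed_top [([284.0, 120.0], 0.72, [0.4656, -0.138])]
timer_top [([320.0, 245.0], 0.86, [0.33, -0.2281]), ([387.0, 89.0], 0.69, [0.5342, -0.2346])]
nest_rack [([491.0, 156.0], 0.78, [0.5071, -0.3728])]
nest_dish []
nest_bottle []
nest_vial [([400.0, 240.0], 0.78, [0.376, -0.3189])]
old_rack [([384.0, 92.0], 0.46, [0.528, -0.2308])]
old_dish [([393.0, 172.0], 0.83, [0.4531, -0.2751])]
old_bottle [([384.0, 90.0], 0.76, [0.5301, -0.2296])]
fresh_rack [([106.0, 5.0], 0.56, [0.5189, 0.122]), ([392.0, 173.0], 0.22, [0.4423, -0.3026])]
fresh_dish []
fresh_bottle [([178.0, 82.0], 0.63, [0.4604, 0.0192])]
fresh_vial [([386.0, 86.0], 0.19, [0.5482, -0.2455])]
```

View pics/w1.png

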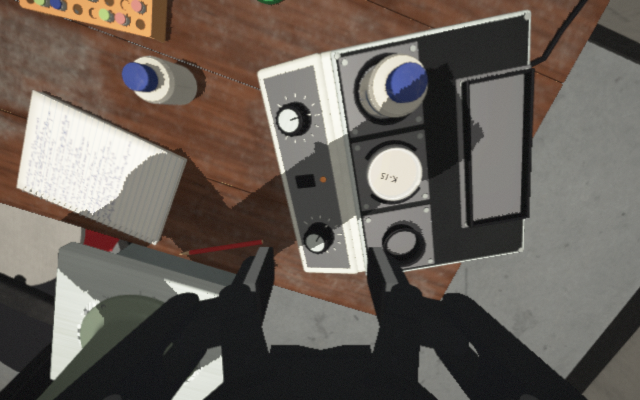

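The wrist view shows the shaker: speed knob at (294,119), timer knob at (319,237), old bottle (393,85), old dish (394,174), empty vial cup (404,243), empty rack nest (497,148).

```bash
cat >> h.py <<'E'
def Rz(yaw): return R.from_euler("z",yaw,degrees=True)*R.from_euler("x",180,degrees=True)  # tool down, tool x at yaw
def rot():
    q=np.array(r.get_obs()["tool_rot"]);return R.from_quat(q[[1,2,3,0]])
def align(zdir,A=None):
    A=A or rot();z=A.apply([0,0,1]);zdir=np.array(zdir)/np.linalg.norm(zdir)
    c=np.cross(z,zdir);s=np.linalg.norm(c);return (R.from_rotvec(c/s*np.arctan2(s,z@zdir)) if s>1e-9 else R.identity())*A
YAW=-60.
def knobaxis(y=YAW):
    a=np.radians(y);return np.array([-np.sin(np.radians(20))*np.cos(a),-np.sin(np.radians(20))*np.sin(a),np.cos(np.radians(20))])
def pos_tcp(): return np.array(r.get_obs()["tcp_pos"])
E
python3 - <<'E'
from h import *
u=knobaxis();T=np.array([.4635,-.139,.073])
print(rowsto(T+u*.15,align(-u)))
E
```

```text
(array([ 6.19, -9.18, 12.19]), array([-1.96612842e+01,  3.70868204e+00,  1.71408992e-15]))
```

arm_command(targets=[1.55,-2.3,3.05,0,0,0,1.55,-2.3,3.05,0,0,0,1.55,-2.3,3.05,0,0,0,1.55,-2.3,3.05,0,0,0,0,0,0,-6.55,1.24,0,0,0,0,-6.55,1.24,0,0,0,0,-6.55,1.24,0,0,0,0,0,0,0])

```text
t: 3.9
tcp_pos: [0.4362, -0.0921, 0.213]
tool_rot: [0.162, 0.971, 0.167, 0.06]
ft_force: [-0.6, 0.0, -0.3]
opening: 0.61
finger_force: 0.0
```

Run:
```python
from h import *
o,a=snap("wrist","w2.png")
print(o["t"],o["tcp_pos"],o["qpos"], rot().apply([0,0,1]))
for n,z in (("speed_top",.075),("timer_top",.075)):
    print(n,[(np.round(x["position"]).tolist(),round(x["p"],2),at_z("wrist",x["position"],z,o)[:2].round(4).tolist()) for x in finder.place_of("wrist",n)[:3]])
# reproject tri with first wrist view
```

```text
3.9 [ 0.4361913  -0.09210486  0.21297497] [-0.2466339   0.11630028 -0.78476599  0.42180539 -0.24676299  2.52248466] [ 0.17045781 -0.29374636 -0.94056218]
speed_top [([326.0, 209.0], 0.69, [0.4664, -0.14])]
timer_top [([358.0, 354.0], 0.65, [0.3313, -0.2236])]
```

View pics/w2.png

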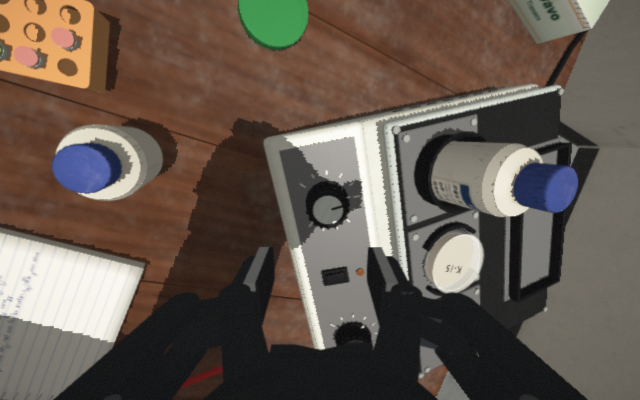

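Knob top at (327,208), pointer to the right; the tool axis is along the knob axis. Descend.

Run:
```python
from h import *
u=knobaxis();w=ray("wrist",(327,208));
print(tri([w,ray("scene",(376,186)),ray("side",(283,236))]))
for T in ([.4655,-.140,.073],): print(rowsto(np.array(T)+u*.056,align(-u)))
```

```text
(array([ 0.46524506, -0.14403724,  0.06889846]), np.float64(0.0038765149393761573))
(array([0.06, 0.18, 9.5 ]), array([-9.50126882e-02, -3.83833306e-02,  1.59027755e-15]))
```

arm_command(targets=[0,0.1,2.7,0,0,0,0,0.1,2.7,0,0,0,0,0,2.7,0,0,0,0,0,0.7,0,0,0,0,0,0.7,0,0,0,0,0,0,0,0,0])

```text
t: 4.65
tcp_pos: [0.4553, -0.1241, 0.1252]
tool_rot: [0.162, 0.971, 0.166, 0.06]
ft_force: [0.3, 0.6, -0.1]
opening: 0.604
finger_force: 0.0
```

arm_command(targets=[0,0,0,0,0,0,0,0,0,0,0,0,0,0,0,0,0,0,0,0,0,0,0,0,0,0,0,0,0,0], gripper=2.5, squeeze=20)

```text
t: 5.15
tcp_pos: [0.4557, -0.1243, 0.1266]
tool_rot: [0.164, 0.97, 0.166, 0.061]
ft_force: [-2.5, -2.7, 7.0]
opening: 0.398
finger_force: 20.8
```

arm_command(targets=[0,0,-0.1,0,0,-8.5,0,0,0,0,0,-8.5,0,0,0,0,0,-8.5,0,0,0,0,0,-8.5,0,0,0,0,0,-8.5,0,0,0,0,0,-8.5,0,0,0,0,0,-8.5,0,0,0,0,0,-8.5])

```text
t: 5.95
tcp_pos: [0.4559, -0.1244, 0.1269]
tool_rot: [0.17, 0.71, 0.682, -0.041]
ft_force: [3.1, -7.6, -5.9]
opening: 0.396
finger_force: 23.1
```

Run:
```python
from h import *
o,a=snap("wrist","w3.png")
cv2.imwrite("pics/w3.png",a[120:340,180:460,::-1]);print(o["qpos"],o["torque"],o["ft_force"])
```

```text
[-0.30904398  0.30812196 -0.84264735  0.15388407 -0.233612    1.27070811] [-0.85058476 -0.31854894 -0.12539984] [ 3.12317372 -7.60724492 -5.85198273]
```

View pics/w3.png

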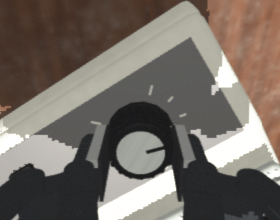

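The knob is between the fingers and turning with them (pointer unchanged relative to gripper). Continue.

arm_command(targets=[0,0,0,0,0,-8.5,0,0,0,0,0,-8.5,0,0,0,0,0,-8.5,0,0,0,0,0,-8.5,0,0,0,0,0,-8.5,0,0,0,0,0,-8.5,0,0,0,0,0,-8.5,0,0,0,0,0,-8.5])

```text
t: 6.8
tcp_pos: [0.4546, -0.1237, 0.1263]
tool_rot: [0.117, 0.208, 0.963, -0.129]
ft_force: [-4.0, -2.8, -0.9]
opening: 0.397
finger_force: 23.8
```

arm_command(targets=[0,0,0,0,0,-8.5,0,0,0,0,0,-8.5,0,0,0,0,0,-8.5,0,0,0,0,0,-8.5,0,0,0,0,0,-8.5,0,0,0,0,0,-8.5,0,0,0,0,0,-8.5,0,0,0,0,0,-8.5])

```text
t: 7.6
tcp_pos: [0.4556, -0.1243, 0.1272]
tool_rot: [0.025, -0.366, 0.914, -0.173]
ft_force: [-2.9, -6.0, 2.0]
opening: 0.398
finger_force: 23.2
```

Run:
```python
from h import *
o,a=snap("wrist")
cv2.imwrite("pics/w4.png",a[120:340,180:460,::-1]);print(o["qpos"],np.dot(o["torque"],knobaxis()),o["ft_force"])
```

```text
[-0.30886573  0.30711984 -0.84288292  0.15474773 -0.23361015 -1.10196953] -0.4356649746934816 [-2.939397   -5.96429234  1.97604717]
```

View pics/w4.png

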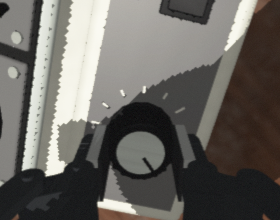

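Pointer has now slipped about 60° relative to the gripper with 0.44 N m held: the speed knob is on its off stop. Release, rise and plan for the old bottle.

arm_command(targets=[0,0,0,0,0,3,0,0,0,0,0,0,0,0,0,0,0,0,0,0,0,0,0,0,0,0,-4,0,0,0,0,0,-4,0,0,0,0,0,-4,0,0,0,0,0,-4,0,0,0], gripper=5.4)

```text
t: 8.45
tcp_pos: [0.4266, -0.0753, 0.2779]
tool_rot: [0.03, -0.34, 0.924, -0.171]
ft_force: [1.0, 0.6, -0.4]
opening: 0.634
finger_force: 0.0
```

Run:
```python
from h import *
for p in((268,260),(335,308),(280,355),(210,297)): print(at_z("scene",p,.016).round(3))
o,a=snap("wrist","w5.png");print(o["tcp_pos"],o["qpos"],o["ft_force"])
for n,z in (("old_bottle",.088),("old_dish",.088),("nest_dish",.088),("nest_bottle",.088),("speed_top",.073)):
    print(n,[(np.round(x["position"]).tolist(),round(x["p"],2),at_z("wrist",x["position"],z,o)[:2].round(4).tolist()) for x in finder.place_of("wrist",n)[:3]])
print(rowsto((.530,-.230,.29),Rz(210)))
```

```text
[0.575 0.279 0.016]
[0.32  0.316 0.016]
[0.348 0.513 0.016]
[0.615 0.477 0.016]
[ 0.42658167 -0.0753142   0.27788496] [-0.20970973  0.00950559 -0.70201932  0.620206   -0.25585643 -0.94599431] [ 0.96851213  0.64579968 -0.40629415]
old_bottle [([227.0, 178.0], 0.81, [0.5273, -0.2285])]
old_dish [([234.0, 98.0], 0.73, [0.4517, -0.2714]), ([314.0, 191.0], 0.24, [0.4635, -0.1429])]
nest_dish []
nest_bottle [([228.0, 181.0], 0.71, [0.5287, -0.2249])]
speed_top [([317.0, 192.0], 0.94, [0.468, -0.142]), ([267.0, 342.0], 0.16, [0.6758, -0.0578])]
(array([  2.02, -17.82,   4.94]), array([-19.86866457,  -1.82819679,  10.31530753]))
```

arm_command(targets=[0.5,-4.45,1.2,0,0,0,0.5,-4.45,1.2,0,0,0,0.5,-4.45,1.2,0,0,0,0.5,-4.45,1.2,0,0,0,0,0,0,-6.6,-0.6,3.4,0,0,0,-6.6,-0.6,3.4,0,0,0,-6.6,-0.6,3.4,0,0,0,0,0,0], gripper=8.5)

```text
t: 9.55
tcp_pos: [0.5303, -0.2315, 0.2896]
tool_rot: [-0.001, -0.258, 0.966, 0.001]
ft_force: [1.3, -0.2, -0.3]
opening: 0.991
finger_force: 0.0
```

Run:
```python
from h import *
o,a=snap("wrist","w6.png");print(o["tcp_pos"],o["qpos"])
for n,z in (("old_bottle",.088),("old_dish",.088)):
    print(n,[(np.round(x["position"]).tolist(),round(x["p"],2),at_z("wrist",x["position"],z,o)[:2].round(4).tolist()) for x in finder.place_of("wrist",n)[:3]])
print(rowsto((.529,-.229,.202),Rz(210)))
```

```text
[ 0.53030933 -0.23153308  0.28959662] [-5.38812703e-01  3.90558930e-01 -1.35308664e-01  1.04804974e+00
 -9.44821389e-04 -1.06131641e+00]
old_bottle [([327.0, 193.0], 0.92, [0.5246, -0.2272])]
old_dish [([326.0, 104.0], 0.68, [0.4525, -0.2707])]
(array([0.06, 0.08, 8.89]), array([-0.141992  , -0.0428156 ,  0.16213618]))
```

View pics/w6.png

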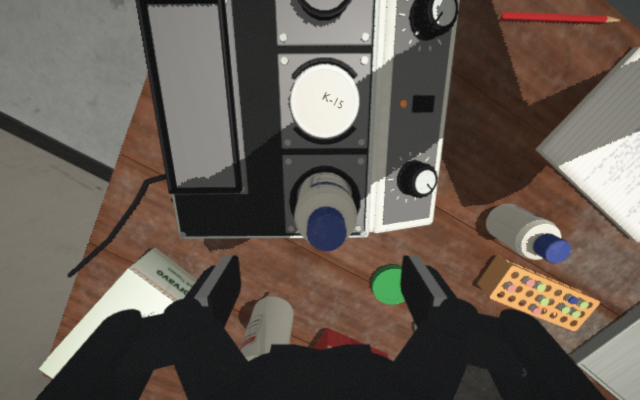

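Bottle (326,200) is centred between the fingers; the dish is at (325,101). Descend and grip.

arm_command(targets=[0,0.1,3,0,0,0,0,0,3,0,0,0,0,0,1.8,0,0,0,0,0,1,0,0,0,0,0,0,0,0,0])

```text
t: 10.2
tcp_pos: [0.529, -0.2275, 0.2035]
tool_rot: [-0.0, -0.26, 0.965, -0.001]
ft_force: [-0.0, 0.1, -0.5]
opening: 0.995
finger_force: 0.0
```

arm_command(targets=[0,0,0,0,0,0,0,0,0,0,0,0,0,0,0,0,0,0,0,0,0,0,0,0,0,0,0,0,0,0,0,0,0,0,0,0], gripper=4, squeeze=30)

```text
t: 10.8
tcp_pos: [0.5306, -0.2289, 0.206]
tool_rot: [0.001, -0.26, 0.966, -0.002]
ft_force: [-1.0, 2.3, 6.4]
opening: 0.582
finger_force: 31.2
```

arm_command(targets=[0,0,-1,0,0,0,0,0,-3,0,0,0,0,0,-4,0,0,0,0,0,-4,0,0,0,0,0,-1,0,0,0])

```text
t: 11.3
tcp_pos: [0.5313, -0.2294, 0.34]
tool_rot: [0.003, -0.26, 0.966, -0.004]
ft_force: [0.4, -0.3, -0.3]
opening: 0.58
finger_force: 31.5
```

Run:
```python
from h import *
print(r.get_obs()["opening"]*85.4,rowsto((.53,.37,.332),Rz(180)))
```

```text
49.514488013273585 (array([-29.96,  51.92,   0.43]), array([-0.47508866,  0.37082579, 30.10982165]))
```

Run:
```python
from h import *
print(at_z("scene",(252,228),0),at_z("side",(360,190),0))
for a,b in(((211,53),(362,8)),((238,25),(378,10)),((247,150),(372,130))): print(tri([ray("scene",a),ray("side",b)]))
```

```text
[0.7155501  0.18692739 0.        ] [0.72861734 0.20265003 0.        ]
(array([0.7131063 , 0.255571  , 0.59243097]), np.float64(0.008093476288872187))
(array([0.73793383, 0.12883762, 0.61417515]), np.float64(0.011409955664182908))
(array([0.74411617, 0.1406315 , 0.25392313]), np.float64(0.001806575698300904))
```

arm_command(targets=[-2.14,3.71,0,0,0,0,-2.14,3.71,0,0,0,0,-2.14,3.71,0,0,0,0,-2.14,3.71,0,0,0,0,-2.14,3.71,0,0,0,0,-2.14,3.71,0,0,0,0,-2.14,3.71,0,0,0,0])

```text
t: 12.0
tcp_pos: [0.5285, 0.0729, 0.3336]
tool_rot: [0.0, -0.26, 0.966, -0.001]
ft_force: [1.0, -0.4, -0.6]
opening: 0.584
finger_force: 31.6
```

arm_command(targets=[-2.14,3.71,0,0,0,0,-2.14,3.71,0,0,0,0,-2.14,3.71,0,0,0,0,-2.14,3.71,0,0,0,0,-2.14,3.71,0,0,0,0,-2.14,3.71,0,0,0,0,-2.14,3.71,0,0,0,0,0,0,0,0,0,0])

```text
t: 12.8
tcp_pos: [0.5273, 0.3758, 0.332]
tool_rot: [0.0, -0.263, 0.965, -0.0]
ft_force: [-0.0, 0.3, -0.7]
opening: 0.579
finger_force: 31.7
```

Run:
```python
from h import *
o,a=snap("wrist","w7.png");print(o["tcp_pos"],o["qpos"])
print([(np.round(x["position"]).tolist(),round(x["p"],2),at_z("wrist",x["position"],0,o)[:2].round(4).tolist()) for x in finder.place_of("wrist","tray")[:3]])
```

```text
[0.52725706 0.37576944 0.33200089] [ 5.05557934e-01  4.98459005e-01  1.42706182e-01  1.21501220e+00
 -8.05024238e-04 -2.57956207e-02]
[([355.0, 142.0], 0.67, [0.4689, 0.3971]), ([325.0, 226.0], 0.33, [0.6004, 0.4258])]
```

View pics/w7.png

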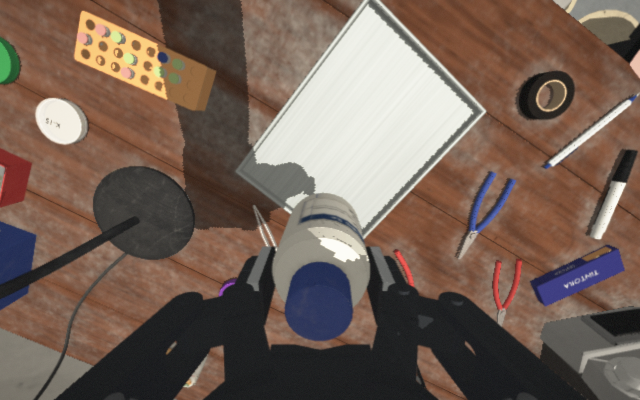

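The tray's corners show at (239,172), (374,0), (484,108), (365,235); the bottle is over its far end. Fresh dish at (62,121), fresh rack around (145,60). Lower.

arm_command(targets=[0,0,5,0,0,0,0,0,5,0,0,0,0,0,5,0,0,0,0,0,4,0,0,0,0,0,1.2,0,0,0,0,0,0,0,0,0])

```text
t: 13.5
tcp_pos: [0.5278, 0.369, 0.1298]
tool_rot: [-0.002, -0.259, 0.966, -0.002]
ft_force: [-0.3, 0.4, -0.9]
opening: 0.581
finger_force: 31.7
```

arm_command(targets=[0,0,0.4,0,0,0,0,0,0.4,0,0,0,0,0,0,0,0,0])

```text
t: 13.8
tcp_pos: [0.5295, 0.3711, 0.1249]
tool_rot: [0.002, -0.26, 0.966, -0.001]
ft_force: [0.3, -0.3, -1.5]
opening: 0.584
finger_force: 31.7
```

arm_command(targets=[0,0,0.2,0,0,0,0,0,0.2,0,0,0,0,0,0,0,0,0])

```text
t: 14.1
tcp_pos: [0.5293, 0.3713, 0.1206]
tool_rot: [0.002, -0.26, 0.966, -0.001]
ft_force: [-0.6, 0.4, 4.7]
opening: 0.582
finger_force: 31.6
```

arm_command(targets=[0,0,0.1,0,0,0,0,0,0.1,0,0,0,0,0,0,0,0,0])

```text
t: 14.4
tcp_pos: [0.5295, 0.3719, 0.12]
tool_rot: [0.002, -0.26, 0.966, -0.0]
ft_force: [-2.7, 0.6, 13.0]
opening: 0.581
finger_force: 28.9
```

arm_command(targets=[0,0,-0.1,0,0,0,0,0,0,0,0,0,0,0,0,0,0,0,0,0,0,0,0,0,0,0,-3,0,0,0,0,0,-4,0,0,0,0,0,-5,0,0,0,0,0,-5,0,0,0], gripper=7.5)

```text
t: 15.2
tcp_pos: [0.5279, 0.3707, 0.2893]
tool_rot: [-0.0, -0.26, 0.966, -0.001]
ft_force: [1.1, -0.0, 0.0]
opening: 0.876
finger_force: 0.0
```

Run:
```python
from h import *
o=r.get_obs();print(o["t"],o["tcp_pos"],o["qpos"])
print(rowsto((.452,-.273,.29),Rz(210)))
```

```text
15.2 [0.52794829 0.37074637 0.28934178] [ 0.49879074  0.5146059   0.06062472  1.11808428 -0.00249432 -0.02664135]
(array([ 38.86, -51.88,   0.11]), array([-0.14099655, -0.07636794,  0.10513173]))
```

arm_command(targets=[2.6,-3.46,0,0,0,0,2.6,-3.46,0,0,0,0,2.6,-3.46,0,0,0,0,2.6,-3.46,0,0,0,0,2.6,-3.46,0,0,0,0,2.6,-3.46,0,0,0,0,2.6,-3.46,0,0,0,0,2.6,-3.46,0,0,0,0], gripper=8.5)

```text
t: 16.0
tcp_pos: [0.4868, 0.0257, 0.2889]
tool_rot: [0.001, -0.26, 0.966, -0.001]
ft_force: [0.5, -0.4, -0.1]
opening: 0.996
finger_force: 0.0
```

arm_command(targets=[2.6,-3.46,0,0,0,0,2.6,-3.46,0,0,0,0,2.6,-3.46,0,0,0,0,2.6,-3.46,0,0,0,0,2.6,-3.46,0,0,0,0,2.6,-3.46,0,0,0,0,2.6,-3.46,0,0,0,0,0,0,0,0,0,0])

```text
t: 16.8
tcp_pos: [0.4509, -0.2784, 0.2893]
tool_rot: [0.0, -0.257, 0.966, -0.002]
ft_force: [0.1, 1.0, 0.3]
opening: 0.992
finger_force: 0.0
```

Run:
```python
from h import *
o,a=snap("wrist","w8.png");print(o["tcp_pos"],o["qpos"])
for n,z in (("nest_bottle",.088),("old_dish",.088),("nest_vial",.088),("nest_rack",.088),("timer_top",.073),("speed_top",.073)):
    print(n,[(np.round(x["position"]).tolist(),round(x["p"],2),at_z("wrist",x["position"],z,o)[:2].round(4).tolist()) for x in finder.place_of("wrist",n)[:2]])
```

```text
[ 0.45090416 -0.27837676  0.28930205] [-0.69155056  0.29706889 -0.27262711  0.9968627  -0.00201653 -1.21082902]
nest_bottle [([328.0, 275.0], 0.73, [0.5277, -0.2263])]
old_dish [([328.0, 198.0], 0.79, [0.4506, -0.2711]), ([212.0, 202.0], 0.65, [0.5133, -0.3723])]
nest_vial [([326.0, 104.0], 0.66, [0.3737, -0.3177])]
nest_rack [([211.0, 203.0], 0.71, [0.5143, -0.3722])]
timer_top [([435.0, 118.0], 0.68, [0.3307, -0.2191]), ([286.0, 179.0], 0.57, [0.4577, -0.3172])]
speed_top [([417.0, 258.0], 0.56, [0.4657, -0.1431])]
```

View pics/w8.png

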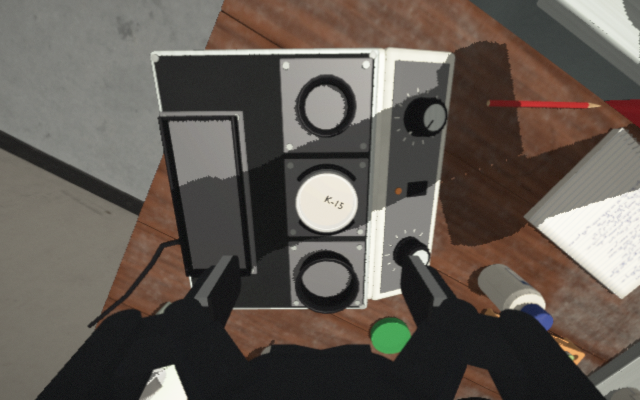

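Bottle cup is empty at (328,279), dish lid at (327,202), vial cup (326,106), rack nest with frame corners (160,114), (243,113), (252,272), (188,272).

Run:
```python
from h import *
c=np.array([at_z("wrist",p,.100)[:2] for p in((160,114),(243,113),(252,272),(188,272))])
print(c.round(4),c.mean(0))
d=c[2]-c[1];print("long",np.linalg.norm(d),np.degrees(np.arctan2(d[1],d[0])));d=c[3]-c[0];print(np.linalg.norm(d),np.degrees(np.arctan2(d[1],d[0])))
d=c[0]-c[1];print("short",np.linalg.norm(d),np.degrees(np.arctan2(d[1],d[0])))
print("dish",at_z("wrist",(327,202),.103))
print("vial lip",at_z("wrist",(326,106),.108),"bottle lip",at_z("wrist",(328,280),.110))
D=at_z("wrist",(327,202),.103);D[2]=.168
print(rowsto(D,Rz(210)))
```

```text
[[ 0.4565 -0.4357]
 [ 0.4185 -0.372 ]
 [ 0.5597 -0.2943]
 [ 0.5944 -0.3533]] [ 0.50727908 -0.363826  ]
long 0.16115629236033735 28.799234417736578
0.16065217580417906 30.83863738104353
short 0.07417870194912671 -59.20517211343616
dish [ 0.45137681 -0.26586713  0.103     ]
vial lip [ 0.37659248 -0.31135193  0.108     ] bottle lip [ 0.52172195 -0.22307691  0.11      ]
(array([-0.29,  0.59, 12.16]), array([-0.12792715,  0.02600167,  0.22321369]))
```

arm_command(targets=[-0.5,0.55,4,0,0,0,0,0,4,0,0,0,0,0,3,0,0,0,0,0,1,0,0,0,0,0,0,0,0,0], gripper=6.9)

```text
t: 17.65
tcp_pos: [0.4528, -0.2653, 0.1686]
tool_rot: [-0.0, -0.26, 0.966, -0.0]
ft_force: [-0.1, 0.1, -0.4]
opening: 0.8
finger_force: 0.0
```

Run:
```python
from h import *
print(rowsto((.4525,-.2711,.163),Rz(210)))
o,a=snap("wrist","w9.png")
```

```text
(array([ 0.31, -0.49,  0.56]), array([ 0.00563076, -0.03386637,  0.18196224]))
```

View pics/w9.png

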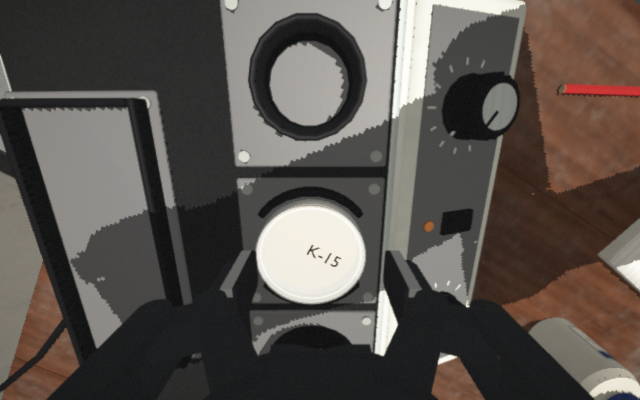

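Dish lid at (311,250), finger centre at column 322: shift by about −5 mm along tool y.

arm_command(targets=[0.3,-0.5,0.2,0,0,0,0,0,0,0,0,0,0,0,0.2,0,0,0,0,0,0.1,0,0,0,0,0,0,0,0,0])

```text
t: 18.2
tcp_pos: [0.4531, -0.2724, 0.1647]
tool_rot: [0.001, -0.26, 0.966, -0.001]
ft_force: [-0.1, 0.5, -0.3]
opening: 0.807
finger_force: 0.0
```

arm_command(targets=[0,0,0.1,0,0,0,0,0,0.1,0,0,0,0,0,0,0,0,0,0,0,0,0,0,0])

```text
t: 18.6
tcp_pos: [0.4531, -0.2723, 0.1625]
tool_rot: [0.0, -0.26, 0.966, -0.001]
ft_force: [0.5, 0.2, 0.9]
opening: 0.808
finger_force: 0.0
```

arm_command(targets=[0,0,0.1,0,0,0,0,0,0.1,0,0,0,0,0,0,0,0,0,0,0,0,0,0,0])

```text
t: 19.0
tcp_pos: [0.4531, -0.2723, 0.1605]
tool_rot: [0.0, -0.26, 0.966, -0.001]
ft_force: [-0.9, -0.4, 0.3]
opening: 0.81
finger_force: 0.0
```

arm_command(targets=[0,0,0.1,0,0,0,0,0,0.1,0,0,0,0,0,0.1,0,0,0,0,0,0,0,0,0])

```text
t: 19.4
tcp_pos: [0.453, -0.2723, 0.1574]
tool_rot: [0.0, -0.26, 0.966, -0.001]
ft_force: [-0.8, 0.4, 0.4]
opening: 0.807
finger_force: 0.0
```

arm_command(targets=[0,0,0,0,0,0,0,0,0,0,0,0,0,0,0,0,0,0,0,0,0,0,0,0,0,0,0,0,0,0], gripper=5, squeeze=20)

```text
t: 19.9
tcp_pos: [0.4531, -0.2723, 0.1578]
tool_rot: [0.001, -0.26, 0.966, -0.001]
ft_force: [-0.9, 1.9, 4.8]
opening: 0.644
finger_force: 21.5
```

arm_command(targets=[0,0,-1,0,0,0,0,0,-3,0,0,0,0,0,-4,0,0,0,0,0,-4,0,0,0,0,0,-1,0,0,0])

```text
t: 20.4
tcp_pos: [0.4546, -0.2735, 0.2925]
tool_rot: [0.003, -0.26, 0.966, -0.004]
ft_force: [0.9, -0.9, 0.0]
opening: 0.642
finger_force: 21.6
```

arm_command(targets=[-2,4.02,0,0,0,0,-2,4.02,0,0,0,0,-2,4.02,0,0,0,0,-2,4.02,0,0,0,0,-2,4.02,0,0,0,0,-2,4.02,0,0,0,0,-2,4.02,0,0,0,0,-2,4.02,0,0,0,0])

```text
t: 21.2
tcp_pos: [0.4295, 0.0881, 0.2868]
tool_rot: [0.001, -0.26, 0.966, -0.001]
ft_force: [1.1, -0.5, -0.1]
opening: 0.648
finger_force: 21.6
```

arm_command(targets=[-2,4.02,0,0,0,0,-2,4.02,0,0,0,0,-2,4.02,0,0,0,0,-2,4.02,0,0,0,0,-2,4.02,0,0,0,0,-2,4.02,0,0,0,0,-2,4.02,0,0,0,0,0,0,0,0,0,0])

```text
t: 22.0
tcp_pos: [0.4091, 0.4046, 0.2854]
tool_rot: [0.001, -0.263, 0.965, -0.0]
ft_force: [0.3, 0.3, -0.3]
opening: 0.642
finger_force: 21.6
```

arm_command(targets=[0,0,5,0,0,0,0,0,5,0,0,0,0,0,5,0,0,0,0,0,4,0,0,0,0,0,1.5,0,0,0,0,0,0,0,0,0])

```text
t: 22.6
tcp_pos: [0.4084, 0.3974, 0.0781]
tool_rot: [-0.003, -0.259, 0.966, -0.003]
ft_force: [-0.2, -0.6, -1.1]
opening: 0.645
finger_force: 21.7
```

arm_command(targets=[0,0,0.3,0,0,0,0,0,0.2,0,0,0,0,0,0,0,0,0,0,0,0,0,0,0])

```text
t: 23.0
tcp_pos: [0.4108, 0.4, 0.0772]
tool_rot: [0.001, -0.26, 0.966, -0.001]
ft_force: [0.4, 0.1, -0.1]
opening: 0.643
finger_force: 21.7
```

arm_command(targets=[0,0,0.1,0,0,0,0,0,0.1,0,0,0,0,0,0,0,0,0,0,0,0,0,0,0])

```text
t: 23.4
tcp_pos: [0.4102, 0.3996, 0.0741]
tool_rot: [0.0, -0.26, 0.966, -0.001]
ft_force: [0.3, 0.7, 0.1]
opening: 0.642
finger_force: 21.7
```

arm_command(targets=[0,0,0.1,0,0,0,0,0,0.1,0,0,0,0,0,0,0,0,0,0,0,0,0,0,0])

```text
t: 23.8
tcp_pos: [0.4103, 0.3996, 0.0723]
tool_rot: [0.001, -0.26, 0.966, -0.001]
ft_force: [-0.9, -0.6, 2.9]
opening: 0.647
finger_force: 21.9
```

arm_command(targets=[0,0,0.1,0,0,0,0,0,0,0,0,0,0,0,0,0,0,0])

```text
t: 24.1
tcp_pos: [0.4103, 0.3996, 0.0722]
tool_rot: [0.001, -0.26, 0.966, -0.001]
ft_force: [-2.8, -1.6, 11.9]
opening: 0.644
finger_force: 22.4
```

arm_command(targets=[0,0,-0.1,0,0,0,0,0,0,0,0,0,0,0,0,0,0,0,0,0,0,0,0,0,0,0,-3,0,0,0,0,0,-4.5,0,0,0,0,0,-5,0,0,0,0,0,-5,0,0,0], gripper=7.5)

```text
t: 24.9
tcp_pos: [0.4096, 0.3996, 0.2485]
tool_rot: [0.0, -0.26, 0.966, -0.001]
ft_force: [1.1, -0.0, 0.5]
opening: 0.876
finger_force: 0.0
```

arm_command(targets=[3.2,-3.5,-1,0,0,0,3.2,-3.5,-1,0,0,0,3.2,-3.5,-1,0,0,0,3.2,-3.5,-1,0,0,0,3.2,-3.5,-1,0,0,0,3.2,-3.5,0,0,0,0,0,0,0,0,0,0,0,0,0,0,0,0])

```text
t: 25.7
tcp_pos: [0.3493, 0.1212, 0.2978]
tool_rot: [0.001, -0.258, 0.966, -0.001]
ft_force: [0.6, 0.5, -0.3]
opening: 0.877
finger_force: 0.0
```

Run:
```python
from h import *
o,a=snap("wrist","w10.png");print(o["t"],o["tcp_pos"],o["qpos"])
for n,z in (("fresh_bottle",0),("fresh_rack",0),("fresh_dish",0)):
    print(n,[(np.round(x["position"]).tolist(),round(x["p"],2),at_z("wrist",x["position"],z,o)[:2].round(4).tolist()) for x in finder.place_of("wrist",n)[:4]])
```

```text
25.7 [0.34928172 0.12121798 0.29785   ] [ 0.13474161 -0.01003962 -0.6174178   0.96112748 -0.00173694 -0.38768834]
fresh_bottle [([218.0, 205.0], 0.7, [0.4578, 0.0188])]
fresh_rack [([263.0, 271.0], 0.58, [0.5206, 0.119])]
fresh_dish [([125.0, 265.0], 0.74, [0.6161, -0.0642]), ([184.0, 308.0], 0.66, [0.6435, 0.0404])]
```

View pics/w10.png

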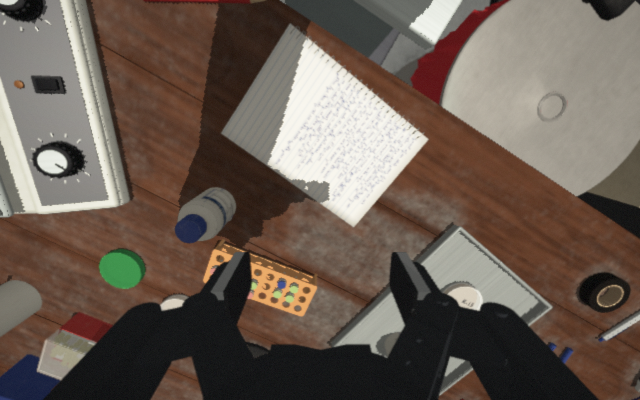

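Fresh bottle body (220,205), rack corners (218,240), (317,275), (303,316), (205,280); white dish partly behind the finger (172,302), old dish and bottle in the tray.

Run:
```python
from h import *
c=np.array([at_z("wrist",p,.034)[:2] for p in((218,240),(317,275),(303,316),(205,280))]);print(c.round(3),c.mean(0))
for d in(c[1]-c[0],c[2]-c[3],c[3]-c[0]): print(np.linalg.norm(d),np.degrees(np.arctan2(d[1],d[0])))
print(at_z("scene",(298,209),.015),at_z("side",(342,215),.015))
m=finder.cut_out("wrist","fresh_bottle")[0];y,x=np.nonzero(m["region"]);print(cv2.minAreaRect(np.c_[x,y].astype(np.float32)),m["p"])
print(rowsto((.459,.018,.27),Rz(210)))
```

```text
[[0.487 0.046]
 [0.466 0.185]
 [0.536 0.202]
 [0.552 0.055]] [0.51004572 0.12209822]
0.14005493223991228 98.30344706466414
0.1470152519083914 96.31130493631002
0.06568260339949546 7.951066912193002
[0.64090104 0.04419264 0.015     ] [0.64689516 0.03127103 0.015     ]
((203.50001525878906, 215.5), (43.84061813354492, 67.88224792480469), 45.0) 0.97
(array([ -4.18, -14.6 ,   2.78]), array([-0.12805326,  0.00350796,  0.25142579]))
```

arm_command(targets=[-1.05,-3.65,0.7,0,0,0,-1.05,-3.65,0.7,0,0,0,-1.05,-3.65,0.7,0,0,0,-1.05,-3.65,0.7,0,0,0,0,0,0,0,0,0], gripper=8.2)

```text
t: 26.45
tcp_pos: [0.4619, 0.0152, 0.2688]
tool_rot: [0.001, -0.259, 0.966, -0.002]
ft_force: [-0.4, 0.0, -0.1]
opening: 0.959
finger_force: 0.0
```

Run:
```python
from h import *
o,a=snap("wrist","w11.png");print(o["tcp_pos"])
p=finder.place_of("wrist","fresh_bottle")[0];x=at_z("wrist",p["position"],0,o);print(p["position"],x)
x[2]=.1175;print(rowsto(x,Rz(210)))
```

```text
[0.46193941 0.01522181 0.26884483]
[327.3, 178.5] [0.45710018 0.02082992 0.        ]
(array([-0.05,  0.4 , 15.17]), array([-0.04939595, -0.07011037,  0.14001544]))
```

arm_command(targets=[0,0.3,4,0,0,0,0,0,4,0,0,0,0,0,4,0,0,0,0,0,2,0,0,0,0,0,1.1,0,0,0,0,0,0,0,0,0])

```text
t: 27.15
tcp_pos: [0.4563, 0.0202, 0.1182]
tool_rot: [-0.001, -0.261, 0.965, -0.001]
ft_force: [-0.8, 0.8, 1.1]
opening: 0.963
finger_force: 0.0
```

arm_command(targets=[0,0,0,0,0,0,0,0,0,0,0,0,0,0,0,0,0,0,0,0,0,0,0,0,0,0,0,0,0,0,0,0,0,0,0,0], gripper=4, squeeze=30)

```text
t: 27.75
tcp_pos: [0.4585, 0.0192, 0.1204]
tool_rot: [0.002, -0.26, 0.966, -0.001]
ft_force: [-0.9, 1.4, 6.5]
opening: 0.578
finger_force: 30.4
```

arm_command(targets=[0,0,-2,0,0,0,0,0,-4,0,0,0,0,0,-5,0,0,0,0,0,-5,0,0,0,0,0,-5,0,0,0,0,0,0,0,0,0])

```text
t: 28.35
tcp_pos: [0.4602, 0.0191, 0.3363]
tool_rot: [0.007, -0.26, 0.966, -0.004]
ft_force: [0.2, -0.9, -1.8]
opening: 0.578
finger_force: 31.9
```

Run:
```python
from h import *
print(rowsto((.5287,-.227,.32),Rz(210)))
```

```text
(array([  6.44, -24.71,   1.82]), array([-0.59812724,  0.62595211,  0.10764293]))
```

arm_command(targets=[0.93,-3.53,0,0,0,0,0.93,-3.53,0,0,0,0,0.93,-3.53,0,0,0,0,0.93,-3.53,0,0,0,0,0.93,-3.53,0,0,0,0,0.93,-3.53,0,0,0,0,0.93,-3.53,0,0,0,0,0,0,0,0,0,0])

```text
t: 29.15
tcp_pos: [0.5254, -0.231, 0.3287]
tool_rot: [0.0, -0.258, 0.966, -0.002]
ft_force: [-0.0, 0.4, -1.5]
opening: 0.581
finger_force: 32.1
```

arm_command(targets=[0,0,0,0,0,0,0,0,0,0,0,0,0,0,0,0,0,0])

```text
t: 29.45
tcp_pos: [0.5245, -0.2258, 0.3296]
tool_rot: [0.0, -0.26, 0.966, -0.001]
ft_force: [0.0, -1.0, -1.0]
opening: 0.579
finger_force: 32.1
```

Run:
```python
from h import *
o,a=snap("wrist","w12.png");print(o["tcp_pos"],rowsto((.5296,-.2283,.235),Rz(210)))
print([(x["p"],at_z("wrist",x["position"],.0885)) for x in finder.place_of("wrist","nest_bottle")[:1]])
```

```text
[ 0.52454092 -0.22577928  0.32958849] (array([-0.3 , -0.44,  9.47]), array([-0.13507541,  0.02385992,  0.19029218]))
[(0.58, array([ 0.52629588, -0.22871603,  0.0885    ]))]
```

View pics/w12.png

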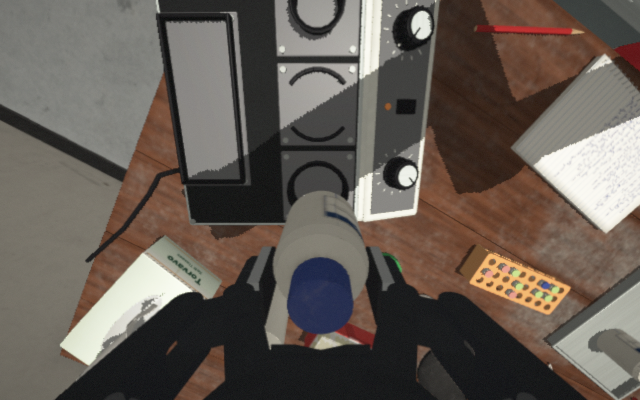

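Bottle held (320,260), the cup below is at (318,187), nest centre col agrees. Shift and lower.

arm_command(targets=[-0.25,-0.43,4,0,0,0,0,0,4,0,0,0,0,0,1.2,0,0,0,0,0,0,0,0,0,0,0,0,0,0,0])

```text
t: 30.05
tcp_pos: [0.53, -0.2297, 0.2391]
tool_rot: [0.001, -0.26, 0.966, -0.002]
ft_force: [0.3, -0.3, -0.6]
opening: 0.577
finger_force: 32.1
```

arm_command(targets=[0,0,0.3,0,0,0,0,0,0.3,0,0,0,0,0,0.3,0,0,0,0,0,0,0,0,0])

```text
t: 30.45
tcp_pos: [0.5292, -0.2296, 0.2285]
tool_rot: [0.0, -0.26, 0.966, -0.001]
ft_force: [0.2, 0.5, -2.1]
opening: 0.577
finger_force: 32.1
```

arm_command(targets=[0,0,0.3,0,0,0,0,0,0.3,0,0,0,0,0,0,0,0,0,0,0,0,0,0,0])

```text
t: 30.85
tcp_pos: [0.5292, -0.2294, 0.2223]
tool_rot: [0.0, -0.26, 0.966, -0.001]
ft_force: [-0.5, 0.9, -1.7]
opening: 0.572
finger_force: 32.1
```

arm_command(targets=[0,0,0.3,0,0,0,0,0,0.3,0,0,0,0,0,0,0,0,0,0,0,0,0,0,0])

```text
t: 31.25
tcp_pos: [0.5291, -0.2295, 0.2163]
tool_rot: [0.0, -0.26, 0.966, -0.001]
ft_force: [-0.0, 0.5, -1.5]
opening: 0.577
finger_force: 32.1
```

arm_command(targets=[0,0,0.3,0,0,0,0,0,0.2,0,0,0,0,0,0,0,0,0,0,0,0,0,0,0])

```text
t: 31.65
tcp_pos: [0.5293, -0.2295, 0.2113]
tool_rot: [0.0, -0.26, 0.966, -0.001]
ft_force: [-0.4, 0.5, -2.2]
opening: 0.58
finger_force: 32.1
```

arm_command(targets=[0,0,0.2,0,0,0,0,0,0.1,0,0,0,0,0,0,0,0,0,0,0,0,0,0,0])

```text
t: 32.05
tcp_pos: [0.5295, -0.2295, 0.209]
tool_rot: [0.001, -0.26, 0.966, -0.001]
ft_force: [-0.4, 4.2, 3.8]
opening: 0.578
finger_force: 32.5
```

arm_command(targets=[0,0,0.1,0,0,0,0,0,0.1,0,0,0,0,0,0,0,0,0,0,0,0,0,0,0])

```text
t: 32.45
tcp_pos: [0.5295, -0.2294, 0.2089]
tool_rot: [0.001, -0.26, 0.966, -0.002]
ft_force: [-4.9, 6.6, 17.2]
opening: 0.575
finger_force: 33.8
```

arm_command(targets=[0,0,-0.1,0,0,0,0,0,0,0,0,0,0,0,0,0,0,0,0,0,0,0,0,0,0,0,-2,0,0,0,0,0,-3,0,0,0,0,0,-4,0,0,0,0,0,-2,0,0,0], gripper=7.5)

```text
t: 33.25
tcp_pos: [0.53, -0.23, 0.3205]
tool_rot: [0.002, -0.26, 0.966, -0.003]
ft_force: [-0.3, -1.2, -0.2]
opening: 0.88
finger_force: 0.0
```

Run:
```python
from h import *
print(r.get_obs()["tcp_pos"]);print(rowsto((.6,.02,.28),Rz(210)))
```

```text
[ 0.52998686 -0.23003222  0.32052725]
(array([-18.59,  18.14,   3.98]), array([-0.328611  ,  0.10912039,  0.10676454]))
```

arm_command(targets=[-2.65,2.6,0.3,0,0,0,-2.65,2.6,0.3,0,0,0,-2.65,2.6,0.3,0,0,0,-2.65,2.6,0.3,0,0,0,-2.65,2.6,0.8,0,0,0,-2.65,2.6,0.8,0,0,0,-2.65,2.6,1,0,0,0,0,0,0,0,0,0])

```text
t: 34.05
tcp_pos: [0.5983, 0.0249, 0.2773]
tool_rot: [-0.0, -0.262, 0.965, -0.0]
ft_force: [0.7, -0.8, -1.4]
opening: 0.875
finger_force: 0.0
```

Run:
```python
from h import *
o,a=snap("wrist","w13.png");print(o["t"],o["tcp_pos"],o["qpos"])
for x in finder.place_of("wrist","fresh_dish")[:4]: 
    u,v=np.round(x["position"]).astype(int);print(u,v,round(x["p"],2),at_z("wrist",x["position"],0,o),np.median(a[max(v-6,0):v+4,u-5:u+5].reshape(-1,3),0))
for x in finder.place_of("wrist","tip_box")[:1]: print(x["p"],at_z("wrist",x["position"],0,o))
```

```text
34.05 [0.59831226 0.024917   0.27730412] [-8.13427605e-02  4.34485213e-01 -9.99347574e-02  1.03704455e+00
 -6.52262251e-04 -6.12277715e-01]
313 212 0.69 [0.64331066 0.03920816 0.        ] [244. 239. 228.]
252 153 0.62 [ 0.61403671 -0.06407236  0.        ] [ 85. 187. 101.]
444 372 0.56 [ 7.74029166e-01  3.61305341e-01 -5.55111512e-17] [47.  47.  50.5]
0.94 [ 0.76351471 -0.04818635  0.        ]
```

View pics/w13.png

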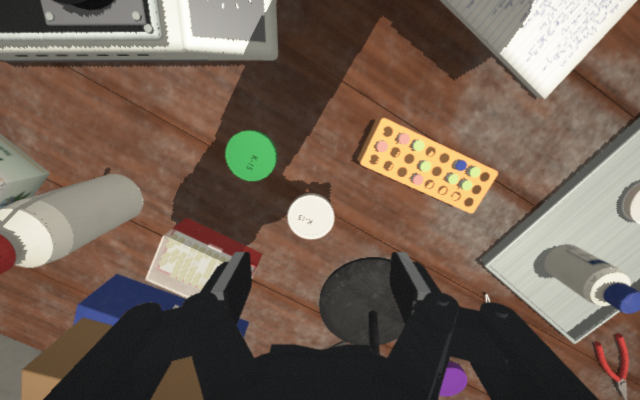

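White dish at (311,216), clear of the green one (251,155) and the lamp foot (365,300). Go over it and down.

arm_command(targets=[-2.3,-0.5,3,0,0,0,-2.3,-0.5,4,0,0,0,0,0,4,0,0,0,0,0,4,0,0,0,0,0,0,0,0,0,0,0,0,0,0,0])

```text
t: 34.8
tcp_pos: [0.6433, 0.0339, 0.1296]
tool_rot: [-0.0, -0.259, 0.966, -0.001]
ft_force: [0.2, -0.4, 0.6]
opening: 0.877
finger_force: 0.0
```

Run:
```python
from h import *
o,a=snap("wrist","w14.png");print(o["t"],o["tcp_pos"])
m=finder.cut_out("wrist","fresh_dish")
for k in m[:2]:
    y,x=np.nonzero(k["region"]);(c,s,_)=cv2.minAreaRect(np.c_[x,y].astype(np.float32));D=at_z("wrist",c,.015,o)
    print(c,s,k["p"],D);D[2]=.068;print(rowsto(D,Rz(210)))
for x in finder.place_of("wrist","fresh_dish")[:2]: print(x,at_z("wrist",x["position"],0,o))
```

```text
34.8 [0.64327501 0.03385046 0.12963746]
(214.50003051757812, 119.50001525878906) (101.82337951660156, 91.92387390136719) 0.9 [ 0.61224923 -0.06269354  0.015     ]
(array([ 7.73, -6.71,  6.41]), array([-0.28218615,  0.22040263,  0.05100524]))
(324.54052734375, 229.75677490234375) (83.18588256835938, 79.56910705566406) 0.63 [0.64278482 0.03640425 0.015     ]
(array([0.12, 0.33, 6.41]), array([-0.28218615,  0.22040263,  0.05100524]))
{'position': [220.2, 122.3], 'p': 0.91} [ 0.61500685 -0.06310625  0.        ]
{'position': [325.7, 225.8], 'p': 0.59} [0.64495067 0.03891734 0.        ]
```

arm_command(targets=[0,0.3,3,0,0,0,0,0,2,0,0,0,0,0,0.6,0,0,0,0,0,0.4,0,0,0,0,0,0.1,0,0,0,0,0,0,0,0,0])

```text
t: 35.55
tcp_pos: [0.643, 0.0375, 0.0696]
tool_rot: [0.002, -0.26, 0.966, -0.002]
ft_force: [-0.4, -0.5, -0.1]
opening: 0.877
finger_force: 0.0
```

arm_command(targets=[0,0,0,0,0,0,0,0,0,0,0,0,0,0,0,0,0,0,0,0,0,0,0,0,0,0,0,0,0,0], gripper=5, squeeze=20)

```text
t: 36.05
tcp_pos: [0.6427, 0.0375, 0.0695]
tool_rot: [0.001, -0.26, 0.966, -0.001]
ft_force: [-1.2, 0.2, 6.3]
opening: 0.65
finger_force: 20.9
```

arm_command(targets=[0,0,-1,0,0,0,0,0,-3,0,0,0,0,0,-5,0,0,0,0,0,-5,0,0,0,0,0,-5,0,0,0,0,0,-5,0,0,0,0,0,0,0,0,0])

```text
t: 36.75
tcp_pos: [0.6447, 0.0381, 0.3175]
tool_rot: [0.007, -0.26, 0.966, -0.003]
ft_force: [1.3, 0.0, -0.1]
opening: 0.644
finger_force: 21.7
```

Run:
```python
from h import *
print(rowsto((.4525,-.2711,.30),Rz(210)))
```

```text
(array([ 32.16, -17.08,   1.53]), array([-0.58537044,  0.70541914,  0.12366843]))
```

arm_command(targets=[3.57,-1.9,0,0,0,0,3.57,-1.9,0,0,0,0,3.57,-1.9,0,0,0,0,3.57,-1.9,0,0,0,0,3.57,-1.9,0,0,0,0,3.57,-1.9,0,0,0,0,3.57,-1.9,0,0,0,0,3.57,-1.9,0,0,0,0])

```text
t: 37.55
tcp_pos: [0.4696, -0.2377, 0.3086]
tool_rot: [0.001, -0.26, 0.966, -0.001]
ft_force: [1.2, 0.1, 0.6]
opening: 0.644
finger_force: 21.6
```

arm_command(targets=[3.6,-1.9,0,0,0,0,0,0,2,0,0,0,0,0,4,0,0,0,0,0,4,0,0,0,0,0,2,0,0,0,0,0,0,0,0,0,0,0,0,0,0,0,0,0,0,0,0,0])

```text
t: 38.35
tcp_pos: [0.4503, -0.272, 0.1901]
tool_rot: [0.001, -0.26, 0.966, -0.002]
ft_force: [0.7, 0.6, -1.0]
opening: 0.645
finger_force: 21.7
```

Run:
```python
from h import *
print(r.get_obs()["tcp_pos"],rowsto((.4528,-.2717,.158),Rz(210)))
```

```text
[ 0.45032381 -0.27202293  0.1901472 ] (array([-0.23, -0.08,  3.22]), array([-0.28988153,  0.07817673,  0.12042835]))
```

arm_command(targets=[-0.2,-0.1,1,0,0,0,0,0,0.6,0,0,0,0,0,0.5,0,0,0,0,0,0.4,0,0,0,0,0,0.3,0,0,0,0,0,0,0,0,0,0,0,0,0,0,0])

```text
t: 39.05
tcp_pos: [0.4517, -0.2713, 0.1605]
tool_rot: [0.0, -0.26, 0.966, -0.001]
ft_force: [-0.6, 0.6, -0.4]
opening: 0.646
finger_force: 21.6
```

arm_command(targets=[0,0,0.2,0,0,0,0,0,0.1,0,0,0,0,0,0,0,0,0,0,0,0,0,0,0])

```text
t: 39.45
tcp_pos: [0.4519, -0.2715, 0.158]
tool_rot: [0.001, -0.26, 0.966, -0.001]
ft_force: [-1.4, 0.9, 4.0]
opening: 0.638
finger_force: 21.9
```

arm_command(targets=[0,0,0.1,0,0,0,0,0,0.1,0,0,0,0,0,0,0,0,0,0,0,0,0,0,0])

```text
t: 39.85
tcp_pos: [0.4519, -0.2714, 0.1578]
tool_rot: [0.001, -0.26, 0.966, -0.002]
ft_force: [-6.4, 4.5, 20.9]
opening: 0.642
finger_force: 23.0
```

arm_command(targets=[0,0,-0.1,0,0,0,0,0,0,0,0,0,0,0,0,0,0,0,0,0,-2,0,0,0,0,0,-4,0,0,0,0,0,-4,0,0,0,0,0,-4,0,0,0], gripper=6.8)

```text
t: 40.55
tcp_pos: [0.4512, -0.2708, 0.2974]
tool_rot: [0.0, -0.26, 0.966, -0.001]
ft_force: [0.3, 0.2, -1.1]
opening: 0.799
finger_force: 0.0
```

Run:
```python
from h import *
print(r.get_obs()["tcp_pos"],rowsto((.515,.121,.24),Rz(277)))
```

```text
[ 0.45122041 -0.27082578  0.29739991] (array([-25.18,  30.7 ,   5.7 ]), array([-6.57912874e-02, -4.65329195e-02, -6.68879152e+01]))
```

arm_command(targets=[-3.15,3.84,0,0,0,0,-3.15,3.84,0,0,0,0,-3.15,3.84,0,0,0,0,-3.15,3.84,0,0,0,0,-3.15,3.84,0,0,0,0,-3.15,3.84,0,0,0,0,-3.15,3.84,0,0,0,0,-3.15,3.84,0,0,0,0], gripper=7.4)

```text
t: 41.35
tcp_pos: [0.5153, 0.1232, 0.2955]
tool_rot: [0.0, -0.26, 0.966, -0.001]
ft_force: [1.5, -0.1, 0.1]
opening: 0.866
finger_force: 0.0
```

arm_command(targets=[0,0,0.7,0,0,-8.4,0,0,0.7,0,0,-8.4,0,0,0.7,0,0,-8.4,0,0,0.7,0,0,-8.4,0,0,0.7,0,0,-8.4,0,0,0.7,0,0,-8.4,0,0,0.7,0,0,-8.4,0,0,0.7,0,0,-8.2])

```text
t: 42.15
tcp_pos: [0.5153, 0.121, 0.239]
tool_rot: [0.001, 0.752, -0.66, 0.001]
ft_force: [0.7, 1.3, -0.1]
opening: 0.867
finger_force: 0.0
```

arm_command(targets=[0,0,0,0,0,0,0,0,0,0,0,0])

```text
t: 42.35
tcp_pos: [0.5153, 0.121, 0.2396]
tool_rot: [0.001, 0.749, -0.663, 0.001]
ft_force: [0.2, -0.8, -0.0]
opening: 0.866
finger_force: 0.0
```

```bash
cat > rk.py <<'E'
from h import *
o,a=snap("wrist","rk.png");print(o["t"],o["tcp_pos"],o["qpos"][5])
for k in finder.cut_out("wrist","fresh_rack")[:2]:
    reg=k["region"].astype(np.uint8);c=max(cv2.findContours(reg,0,2)[0],key=cv2.contourArea)[:,0]
    P=np.array([at_z("wrist",p,.034,o)[:2] for p in c],np.float32)*1000
    print(k["p"],"rect",cv2.minAreaRect(P),cv2.minAreaRect(c))
    # orange top board only
hsv=cv2.cvtColor(a,cv2.COLOR_RGB2HSV);m=cv2.inRange(hsv,(8,110,170),(25,255,255));m=cv2.morphologyEx(m,cv2.MORPH_CLOSE,np.ones((15,15)))
c=max(cv2.findContours(m,0,2)[0],key=cv2.contourArea)[:,0]
P=np.array([at_z("wrist",p,.034,o)[:2] for p in c],np.float32)*1000
print("board",cv2.minAreaRect(P),cv2.boxPoints(cv2.minAreaRect(c)).round().tolist())
for x in finder.place_of("wrist","fresh_rack")[:2]: print(x,at_z("wrist",x["position"],0,o))
E
python3 rk.py
```

```text
42.35 [0.51534085 0.12100389 0.2395708 ] -1.5999280195783205
0.82 rect ((518.0149536132812, 120.94465637207031), (57.26415252685547, 151.805419921875), 7.18082332611084) ((317.5, 188.5), (143.0, 59.0), 90.0)
board ((516.1763916015625, 140.8563690185547), (57.514217376708984, 112.06196594238281), 7.380229949951172) [[289.0, 159.0], [345.0, 159.0], [345.0, 260.0], [289.0, 260.0]]
{'position': [314.7, 185.9], 'p': 0.84} [0.5218809  0.12123398 0.        ]
```

arm_command(targets=[0,0.3,4,0,0,0,0,0,4,0,0,0,0,0,4,0,0,0,0,0,2.5,0,0,0,0,0,1,0,0,0,0,0,0,0,0,0,0,0,0,0,0,0])

```text
t: 43.2
tcp_pos: [0.5137, 0.1204, 0.086]
tool_rot: [-0.0, 0.749, -0.662, 0.002]
ft_force: [0.3, 0.0, -0.1]
opening: 0.867
finger_force: 0.0
```

arm_command(targets=[0,0,0,0,0,0,0,0,0,0,0,0,0,0,0,0,0,0,0,0,0,0,0,0,0,0,0,0,0,0,0,0,0,0,0,0], gripper=4.8, squeeze=35)

```text
t: 43.8
tcp_pos: [0.5145, 0.1205, 0.087]
tool_rot: [-0.001, 0.75, -0.662, 0.003]
ft_force: [0.1, -0.4, 5.5]
opening: 0.64
finger_force: 36.0
```

arm_command(targets=[0,0,-1,0,0,0,0,0,-2,0,0,0,0,0,-4,0,0,0,0,0,-5,0,0,0,0,0,-5,0,0,0,0,0,-4,0,0,0,0,0,0,0,0,0,0,0,0,0,0,0])

```text
t: 44.6
tcp_pos: [0.5126, 0.1208, 0.2965]
tool_rot: [-0.001, 0.75, -0.662, 0.002]
ft_force: [-0.5, 1.2, -2.1]
opening: 0.64
finger_force: 37.5
```

```bash
python3 rk.py
python3 - <<'E'
from h import *
print(rowsto((.505,-.37,.295),Rz(210)))
E
```

```text
44.6 [0.51261463 0.12078306 0.29654719] -1.602797091455907
0.93 rect ((501.5896301269531, 214.308837890625), (152.97438049316406, 327.21343994140625), 7.479857921600342) ((319.3375549316406, 236.14688110351562), (129.14561462402344, 225.6982879638672), 0.6820604205131531)
board ((488.044677734375, 318.2757263183594), (152.10887145996094, 108.36695098876953), 4.674795627593994) [[266.0, 344.0], [269.0, 282.0], [375.0, 288.0], [371.0, 350.0]]
{'position': [318.7, 245.8], 'p': 0.71} [0.50338841 0.22355973 0.        ]
(array([ 4.861e+01,  6.700e+00, -4.000e-02]), array([ 1.48358797e-02, -1.60441568e-01,  6.71113476e+01]))
```

arm_command(targets=[4.44,1.08,-0.12,0,0,0,4.44,1.08,-0.12,0,0,0,4.44,1.08,-0.12,0,0,0,4.44,1.08,-0.12,0,0,0,4.44,1.08,-0.12,0,0,0,4.44,1.08,-0.12,0,0,0,4.44,1.08,-0.12,0,0,0,4.44,1.08,-0.12,0,0,0])

```text
t: 45.55
tcp_pos: [0.4694, -0.2437, 0.3035]
tool_rot: [0.0, 0.75, -0.662, -0.0]
ft_force: [2.2, -0.1, -1.6]
opening: 0.641
finger_force: 37.5
```

arm_command(targets=[0,0,0,0,0,8.4,0,0,0,0,0,8.4,0,0,0,0,0,8.4,0,0,0,0,0,8.4,0,0,0,0,0,8.4,0,0,0,0,0,8.4,0,0,0,0,0,8.4,0,0,0,0,0,8.3])

```text
t: 46.35
tcp_pos: [0.4699, -0.2419, 0.3032]
tool_rot: [-0.001, -0.256, 0.967, 0.0]
ft_force: [0.8, 0.4, -0.8]
opening: 0.64
finger_force: 37.5
```

arm_command(targets=[0,0,0,0,0,0,0,0,0,0,0,0,0,0,0,0,0,0])

```text
t: 46.65
tcp_pos: [0.4704, -0.2422, 0.3045]
tool_rot: [0.0, -0.26, 0.966, -0.001]
ft_force: [0.4, -0.3, -1.5]
opening: 0.634
finger_force: 37.5
```

Run:
```python
from h import *
import json
o,a=snap("wrist","w15.png");print(o["t"],o["tcp_pos"],o["tool_rot"],o["opening"])
json.dump([list(map(float,o["tcp_pos"])),list(map(float,o["tool_rot"]))],open("w15.json","w"))
b=cv2.imread("pics/w15.png")[60:310,110:310]
c=cv2.imread("pics/w8.png")[90:290,140:270]
# gamma to lift the dark
g=lambda i,s:cv2.resize((255*(i/255.)**.5).astype(np.uint8),None,fx=s,fy=s,interpolation=cv2.INTER_CUBIC)
b=g(b,2.4);c=g(c,2.4)
M=np.zeros((600,800,3),np.uint8);M[:b.shape[0],:b.shape[1]]=b;M[:c.shape[0],485:485+c.shape[1]]=c
cv2.imwrite("pics/m.png",M)
```

```text
46.65 [ 0.47038664 -0.24223572  0.30445343] [ 8.90450710e-05 -2.59881858e-01  9.65640199e-01 -6.46058658e-04] 0.6342822988855031
```

View pics/m.png

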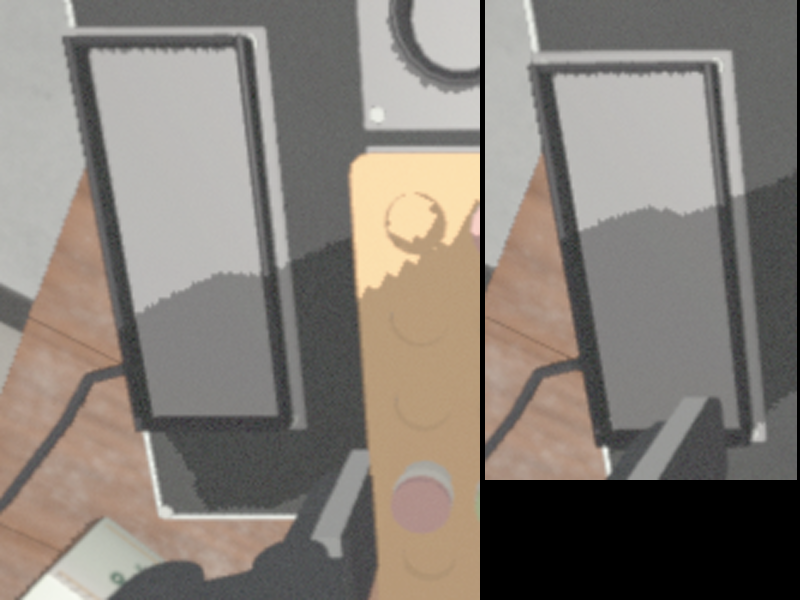

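Run:
```python
from h import *
import json
t,q=json.load(open("w15.json"))
o15=dict(tcp_pos=t,tool_rot=q);o8=dict(tcp_pos=[.45090416,-.27837676,.28930205],tool_rot=[0,-.2595,.9657,-.0007])
xs=np.array([.5,-.866025,0]);ys=np.array([.866025,.5,0])
S=[("A",.1005,xs,-.0345),("B",.0885,xs,-.0305),("C",.1005,xs,.0305),("D",.0885,xs,.0345),("E",.0885,ys,.078),("F",.1005,ys,.082),("G",.0885,ys,-.078),("H",.1005,ys,-.082)]
p15=[(102,234),(119,231),(257,231),(273.5,230),(163,48),(158,36),(212,415),(218,430)]
p8=[(564.5,253),(581,253),(724,253),(736,252),(630,73),(625,63),(665,433),(650,443)]
for (n,z,ax,off),a,b in zip(S,p15,p8):
    A=at_z("wrist",(110+a[0]/2.4,60+a[1]/2.4),z,o15);B=at_z("wrist",(140+(b[0]-485)/2.4,90+b[1]/2.4),z,o8)
    print(n,round(A@ax+off,4),round(B@ax+off,4))
for nm,o,p in(("l15",o15,[(66,38),(138,430)]),("r15",o15,[(237,48),(277,415)])):
    P=[at_z("wrist",(110+a[0]/2.4,60+a[1]/2.4),.1005,o) for a in p];d=P[1]-P[0];print(nm,np.degrees(np.arctan2(d[1],d[0])))
# sanity: known nests in w15/w8 by vial cup lip
```

```text
A 0.5764 0.5754
B 0.58 0.5789
C 0.5775 0.5758
D 0.5788 0.5783
E 0.2557 0.257
F 0.2568 0.2572
G 0.2572 0.2605
H 0.2552 0.2543
l15 30.2455260669744
r15 29.98335728790482
```

Nest frame corners (left panel) at (66,38), (250,36), (297,425), (138,430); centre works out to xs 0.578, ys 0.2565, aligned with the tool. Move over it.

arm_command(targets=[0.75,-3.33,0,0,0,0,0.75,-3.33,0,0,0,0,0.75,-3.33,0,0,0,0,0.75,-3.33,0,0,0,0,0,0,4,0,0,0,0,0,4,0,0,0,0,0,1.5,0,0,0,0,0,0,0,0,0])

```text
t: 47.5
tcp_pos: [0.5099, -0.3717, 0.207]
tool_rot: [-0.001, -0.259, 0.966, 0.002]
ft_force: [-0.6, 1.1, -0.9]
opening: 0.638
finger_force: 37.6
```

arm_command(targets=[0,0,0,0,0,0,0,0,0,0,0,0])

```text
t: 47.7
tcp_pos: [0.5123, -0.3736, 0.2123]
tool_rot: [0.001, -0.259, 0.966, -0.002]
ft_force: [-0.4, -0.9, -0.2]
opening: 0.639
finger_force: 37.6
```

Run:
```python
from h import *
print(r.get_obs()["tcp_pos"],rowsto((.5111,-.3723,.1895),Rz(210)))
```

```text
[ 0.51225585 -0.37359713  0.21225246] (array([0.04, 0.18, 2.27]), array([-0.30986131,  0.07523296,  0.03867033]))
```

arm_command(targets=[0,0.15,1,0,0,0,0,0,0.8,0,0,0,0,0,0.2,0,0,0,0,0,0,0,0,0,0,0,0,0,0,0])

```text
t: 48.2
tcp_pos: [0.5108, -0.3717, 0.1905]
tool_rot: [0.001, -0.259, 0.966, -0.001]
ft_force: [0.5, 0.2, -0.9]
opening: 0.635
finger_force: 37.6
```

arm_command(targets=[0,0,0.3,0,0,0,0,0,0.2,0,0,0,0,0,0,0,0,0,0,0,0,0,0,0])

```text
t: 48.6
tcp_pos: [0.5107, -0.3717, 0.1854]
tool_rot: [0.0, -0.259, 0.966, -0.001]
ft_force: [-0.3, -0.1, -1.9]
opening: 0.638
finger_force: 37.6
```

arm_command(targets=[0,0,0.2,0,0,0,0,0,0,0,0,0,0,0,0,0,0,0])

```text
t: 48.9
tcp_pos: [0.5107, -0.3717, 0.1834]
tool_rot: [0.0, -0.259, 0.966, -0.001]
ft_force: [-0.3, 0.6, -1.8]
opening: 0.64
finger_force: 37.6
```

arm_command(targets=[0,0,0.2,0,0,0,0,0,0.2,0,0,0,0,0,0,0,0,0,0,0,0,0,0,0])

```text
t: 49.3
tcp_pos: [0.5107, -0.3716, 0.1793]
tool_rot: [0.0, -0.259, 0.966, -0.001]
ft_force: [0.0, 0.1, -1.1]
opening: 0.641
finger_force: 37.6
```

arm_command(targets=[0,0,0.2,0,0,0,0,0,0.1,0,0,0,0,0,0,0,0,0,0,0,0,0,0,0])

```text
t: 49.7
tcp_pos: [0.5107, -0.3717, 0.1764]
tool_rot: [0.0, -0.259, 0.966, -0.001]
ft_force: [0.4, -0.0, -1.9]
opening: 0.639
finger_force: 37.6
```

arm_command(targets=[0,0,0.1,0,0,0,0,0,0.1,0,0,0,0,0,0,0,0,0,0,0,0,0,0,0])

```text
t: 50.1
tcp_pos: [0.5108, -0.3718, 0.1755]
tool_rot: [0.001, -0.259, 0.966, -0.002]
ft_force: [-2.1, 1.3, 5.4]
opening: 0.637
finger_force: 38.1
```

arm_command(targets=[0,0,-0.1,0,0,0,0,0,0,0,0,0,0,0,0,0,0,0,0,0,0,0,0,0,0,0,-2,0,0,0,0,0,-4,0,0,0,0,0,-5,0,0,0,0,0,-2,0,0,0], gripper=6.6)

```text
t: 50.9
tcp_pos: [0.5117, -0.3725, 0.3104]
tool_rot: [0.002, -0.259, 0.966, -0.004]
ft_force: [0.6, -0.7, -0.6]
opening: 0.775
finger_force: 0.0
```

Run:
```python
from h import *
u=knobaxis();T=np.array([.3336,-.217,.072]);A=align(-u,Rz(298));P=T+u*.15
t,_=rowsto(P);print(r.get_obs()["tcp_pos"],r.get_obs()["qpos"],t)
print(np.degrees((Rz(210).inv()*Rz(298)).as_rotvec()),np.degrees((Rz(298).inv()*A).as_rotvec()))
```

```text
[ 0.51168498 -0.37245964  0.310423  ] [-7.45633303e-01  4.72761656e-01  4.66734729e-02  1.13568618e+00
 -3.65673524e-04 -1.26950751e+00] [ 7.66 27.58  9.49]
[-7.80731789e-31  1.07768918e-14 -8.80000000e+01] [6.97989934e-01 1.99878165e+01 1.22390078e-15]
```

arm_command(targets=[1.27,4.6,0.5,0,0,0,1.27,4.6,0.5,0,0,0,1.27,4.6,0.5,0,0,0,1.27,4.6,0.5,0,0,0,1.27,4.6,0.5,0,0,0,1.27,4.6,0.5,0,0,0], gripper=5.2)

```text
t: 51.5
tcp_pos: [0.3051, -0.1693, 0.2743]
tool_rot: [0.001, -0.259, 0.966, -0.001]
ft_force: [0.4, 0.1, 0.7]
opening: 0.606
finger_force: 0.0
```

arm_command(targets=[0,0,0,0,0,-8,0,0,0,0,0,-8,0,0,0,0,0,-8,0,0,0,0,0,-8,0,0,0,0,0,-8,0,0,0,0,0,-8,0,0,0,0,0,-8,0,0,0,0,0,-8])

```text
t: 52.3
tcp_pos: [0.3065, -0.1706, 0.2748]
tool_rot: [0.0, 0.733, -0.68, 0.001]
ft_force: [-0.1, -0.3, -1.2]
opening: 0.608
finger_force: 0.0
```

arm_command(targets=[0,0,0,0,0,-8,0,0,0,0,0,-8,0,0,0,0,0,-8,0,0,0,0.23,6.67,0,0,0,0,0.23,6.67,0,0,0,0,0.23,6.67,0,0,0,0,0,0,0,0,0,0,0,0,0])

```text
t: 53.1
tcp_pos: [0.3065, -0.1703, 0.275]
tool_rot: [0.084, 0.844, -0.507, 0.153]
ft_force: [-0.1, 0.1, 0.7]
opening: 0.606
finger_force: 0.0
```

```bash
cat > tm.py <<'E'
from h import *
o,a=snap("wrist","tm.png");u=knobaxis();print(o["t"],o["tcp_pos"],o["qpos"],"axis err deg",np.degrees(np.arccos(min(1,rot().apply([0,0,1])@-u))))
for x in finder.place_of("wrist","timer_top")[:2]: print(x,at_z("wrist",x["position"],.072,o))
for k in finder.cut_out("wrist","timer_top")[:1]:
    y,x=np.nonzero(k["region"]);print("cut",k["p"],cv2.minEnclosingCircle(np.c_[x,y].astype(np.float32)),k["position"])
for h in(.15,.056): print(h,rowsto(np.array([.3336,-.217,.072])+u*h,align(-u)))
E
python3 tm.py
```

```text
53.1 [ 0.30648377 -0.17028527  0.27504167] [-0.62516118 -0.22119472 -0.913341    0.55642652 -0.14035709 -2.70836698] axis err deg 0.11032959145902853
{'position': [325.3, 211.6], 'p': 0.95} [ 0.32906185 -0.21857324  0.072     ]
cut 0.87 ((253.72512817382812, 196.01914978027344), 130.76722717285156) [259.5, 200.3]
0.15 (array([-2.02,  0.07,  5.9 ]), array([-1.64914261e-02, -1.17793581e-01, -1.98784703e-16]))
0.056 (array([-2.04,  0.07, 15.3 ]), array([-1.64914261e-02, -1.17793581e-01, -1.98784703e-16]))
```

arm_command(targets=[-0.65,0.1,2,0,0,0,-0.65,0.1,2,0,0,0,-0.7,0,2,0,0,0,0,0,0,0,0,0,0,0,0,0,0,0,0,0,0,0,0,0])

```text
t: 53.85
tcp_pos: [0.3072, -0.1736, 0.2125]
tool_rot: [0.085, 0.844, -0.507, 0.154]
ft_force: [0.4, 0.4, -0.1]
opening: 0.606
finger_force: 0.0
```

```bash
python3 tm.py
```

```text
53.85 [ 0.30715051 -0.17364318  0.21249801] [-0.63259976 -0.11552952 -1.02827014  0.33265345 -0.13915564 -2.71463927] axis err deg 0.2556150619583057
{'position': [324.3, 212.7], 'p': 0.85} [ 0.33017254 -0.22038118  0.072     ]
cut 0.88 ((235.97048950195312, 191.55584716796875), 161.55294799804688) [243.2, 200.7]
0.15 (array([-0.01, -0.12, -0.05]), array([-6.35715559e-02, -2.57486681e-01,  2.98177268e-15]))
0.056 (array([-0.05, -0.11,  9.35]), array([-6.35715559e-02, -2.57486681e-01,  2.98177268e-15]))
```

arm_command(targets=[0,0.15,2.7,0,0,0,0,0,2.7,0,0,0,0,0,2.2,0,0,0,0,0,0.8,0,0,0,0,0,0.8,0,0,0,0,0,0,0,0,0])

```text
t: 54.6
tcp_pos: [0.3211, -0.2013, 0.1248]
tool_rot: [0.085, 0.844, -0.507, 0.153]
ft_force: [0.3, -0.4, -0.0]
opening: 0.608
finger_force: 0.0
```

arm_command(targets=[0,0,0,0,0,0,0,0,0,0,0,0,0,0,0,0,0,0,0,0,0,0,0,0,0,0,0,0,0,0], gripper=2.5, squeeze=20)

```text
t: 55.1
tcp_pos: [0.3206, -0.2014, 0.1257]
tool_rot: [0.086, 0.844, -0.507, 0.153]
ft_force: [-4.5, 1.3, 8.4]
opening: 0.399
finger_force: 20.2
```

arm_command(targets=[0,0,-0.1,0,0,8.5,0,0,0,0,0,8.5,0,0,0,0,0,8.5,0,0,0,0,0,8.5,0,0,0,0,0,8.5,0,0,0,0,0,8.5,0,0,0,0,0,8.5,0,0,0,0,0,8.5])

```text
t: 55.9
tcp_pos: [0.3222, -0.2015, 0.1264]
tool_rot: [0.017, -0.413, 0.893, -0.175]
ft_force: [6.1, -7.5, -15.3]
opening: 0.391
finger_force: 24.4
```

arm_command(targets=[0,0,0,0,0,8.5,0,0,0,0,0,8.5,0,0,0,0,0,8.5,0,0,0,0,0,8.5,0,0,0,0,0,8.5,0,0,0,0,0,8.5,0,0,0,0,0,8.5,0,0,0,0,0,8.5])

```text
t: 56.7
tcp_pos: [0.3228, -0.203, 0.1271]
tool_rot: [0.113, 0.157, 0.971, -0.137]
ft_force: [5.1, -13.3, -16.3]
opening: 0.397
finger_force: 24.2
```

arm_command(targets=[0,0,0,0,0,8.5,0,0,0,0,0,8.5,0,0,0,0,0,8.5,0,0,0,0,0,8.5,0,0,0,0,0,8.5,0,0,0,0,0,8.5,0,0,0,0,0,8.5,0,0,0,0,0,8.5])

```text
t: 57.5
tcp_pos: [0.3209, -0.1998, 0.1257]
tool_rot: [0.167, 0.673, 0.719, -0.049]
ft_force: [3.7, 2.2, -6.6]
opening: 0.396
finger_force: 25.1
```

Run:
```python
from h import *
o=r.get_obs();print(o["t"],o["qpos"][5],np.dot(o["torque"],knobaxis()),o["ft_force"])
```

```text
57.5 0.8066808039692729 0.497856053027147 [ 3.67251545  2.22641048 -6.6111819 ]
```

arm_command(targets=[0,0,0,0,0,8.5,0,0,0,0,0,8.5,0,0,0,0,0,8.5,0,0,0,0,0,8.5,0,0,0,0,0,8.5,0,0,0,0,0,8.5,0,0,0,0,0,8.5,0,0,0,0,0,8.5])

```text
t: 58.3
tcp_pos: [0.3227, -0.2018, 0.1273]
tool_rot: [0.169, 0.959, 0.219, 0.054]
ft_force: [2.4, -1.0, 0.6]
opening: 0.395
finger_force: 24.9
```

Run:
```python
from h import *
o=r.get_obs();print(o["t"],o["qpos"][5],np.dot(o["torque"],knobaxis()),o["ft_force"])
```

```text
58.3 1.993652946894203 0.35669025719624053 [ 2.41783659 -1.04652465  0.60618329]
```

arm_command(targets=[0,0,0,0,0,0,0,0,0,0,0,0,0,0,0,0,0,0,0,0,0,0,0,0,0,0,-4,0,0,0,0,0,-4,0,0,0,0,0,-4,0,0,0,0,0,0,0,0,0], gripper=5.4)

```text
t: 59.1
tcp_pos: [0.3012, -0.1651, 0.2428]
tool_rot: [0.17, 0.959, 0.222, 0.054]
ft_force: [0.2, -0.1, -0.2]
opening: 0.631
finger_force: 0.0
```

```bash
cat > pt.py <<'E'
from h import *
u=knobaxis();ex=np.array([.5,-.866025,0])*np.cos(np.radians(20))+np.array([0,0,np.sin(np.radians(20))]);ey=np.cross(u,ex)
def plane(px,o,T):
    c,d=ray("wrist",px,o);return c+d*((T-c)@u)/(d@u)
def ang(im,off,o,T,roi):
    g=cv2.cvtColor(im,cv2.COLOR_BGR2GRAY);x0,y0,x1,y1=roi
    G=g[y0:y1,x0:x1];m=(G>120).astype(np.uint8);n,l,s,c=cv2.connectedComponentsWithStats(m)
    i=1+np.argmax(s[1:,4]);k=np.uint8(l==i);h=cv2.convexHull(max(cv2.findContours(k,0,2)[0],key=cv2.contourArea))
    disc=np.zeros_like(k);cv2.fillConvexPoly(disc,h,1);disc=cv2.erode(disc,np.ones((3,3)))
    y,x=np.nonzero(disc);ctr=np.array([x.mean(),y.mean()]);lvl=np.median(G[disc>0])
    w=np.clip(lvl-25-G.astype(float),0,None)*disc;yy,xx=np.nonzero(w>0);p=np.array([np.average(xx,weights=w[yy,xx]),np.average(yy,weights=w[yy,xx])])
    q=[plane(v+[x0+off[0],y0+off[1]],o,T) for v in(ctr,p)];d=q[1]-q[0]
    return s[i],ctr+[x0,y0],p+[x0,y0],len(xx),"deg",round(np.degrees(np.arctan2(d@ey,d@ex)),1)
if __name__=="__main__":
    S=np.array([.4653,-.1409,.072])
    o4=dict(tcp_pos=[.4556,-.1243,.1272],tool_rot=[.025,-.366,.914,-.173]);o5=dict(tcp_pos=[.42658,-.07531,.27788],tool_rot=[.03,-.34,.924,-.171])
    print(ang(cv2.imread("pics/w4.png"),(180,120),o4,S,(112,130,172,185)))
    print(ang(cv2.imread("pics/w5.png"),(0,0),o5,S,(295,170,340,215)))
    print(ang(cv2.imread("pics/w2.png"),(0,0),dict(tcp_pos=[.4361913,-.09210486,.21297497],tool_rot=[.162,.971,.167,.06]),S,(305,186,350,231)))
E
python3 pt.py; python3 -c "
from h import *
o=r.get_obs();print(o['tcp_pos'],o['qpos'])"
```

```text
[ 0.30115354 -0.16510744  0.24282723] [-0.62071414 -0.19447511 -0.99249418  0.44275137 -0.14226754  2.04162574]Traceback (most recent call last):
  File "pt.py", line 17, in <module>
    print(ang(cv2.imread("pics/w4.png"),(180,120),o4,S,(112,130,172,185)))
          ~~~^^^^^^^^^^^^^^^^^^^^^^^^^^^^^^^^^^^^^^^^^^^^^^^^^^^^^^^^^^^^
  File "pt.py", line 11, in ang
    w=np.clip(lvl-25-G.astype(float),0,None)*disc;yy,xx=np.nonzero(w>0);p=np.array([np.average(xx,weights=w[yy,xx]),np.average(yy,weights=w[yy,xx])])
                                                                                    ~~~~~~~~~~^^^^^^^^^^^^^^^^^^^^^
    raise ZeroDivisionError(
        "Weights sum to zero, can't be normalized")
ZeroDivisionError: Weights sum to zero, can't be normalized
```

```bash
sed -i 's/m=(G>120).astype(np.uint8)/m=cv2.threshold(G,0,1,cv2.THRESH_OTSU)[1]/; s/lvl-25-G/lvl-15-G/' pt.py; python3 pt.py
python3 - <<'E'
from pt import *
o,a=snap("wrist","w16.png")
for n in("timer_top","speed_top"):
    for x in finder.place_of("wrist",n)[:1]:
        print(n,x,plane(x["position"],o,np.array([.333,-.218,.072])))
        u0,v0=np.round(x["position"]).astype(int)
        try: print(ang(np.ascontiguousarray(a[:,:,::-1]),(0,0),o,np.array([.333,-.218,.072]),(u0-22,v0-22,u0+22,v0+22)))
        except Exception as e: print(e)
E
```

```text
(array([   4,    2,   49,   42, 1558], dtype=int32), array([140.16814764, 152.41285031]), array([147.43702906, 163.81297094]), 74, 'deg', np.float64(132.8))
(array([ 11,  10,  20,  16, 236], dtype=int32), array([315.29834254, 187.38674033]), array([317.7466443 , 190.48154362]), 19, 'deg', np.float64(137.7))
(array([  8,  10,  30,  28, 647], dtype=int32), array([327.66724739, 209.63937282]), array([336.14223195, 207.5412108 ]), 32, 'deg', np.float64(4.3))bash:  2622 Segmentation fault         python3 - <<'E'
from pt import *
o,a=snap("wrist","w16.png")
for n in("timer_top","speed_top"):
    for x in finder.place_of("wrist",n)[:1]:
        print(n,x,plane(x["position"],o,np.array([.333,-.218,.072])))
        u0,v0=np.round(x["position"]).astype(int)
        try: print(ang(np.ascontiguousarray(a[:,:,::-1]),(0,0),o,np.array([.333,-.218,.072]),(u0-22,v0-22,u0+22,v0+22)))
        except Exception as e: print(e)
E
```

```bash
python3 -X faulthandler - <<'E' 2>&1 | tail -12
from pt import *
o,a=snap("wrist")
a=np.array(a[:,:,::-1],dtype=np.uint8).copy();cv2.imwrite("pics/w16.png",a)
T=np.array([.333,-.218,.072])
x=finder.place_of("wrist","timer_top")[0]["position"];print(x,plane(x,o,T),flush=True)
u0,v0=[int(round(float(v))) for v in x]
print(ang(a,(0,0),o,T,(u0-22,v0-22,u0+22,v0+22)),flush=True)
E
```

```text
[324.0, 202.6] [ 0.33206311 -0.22210655  0.07312391]
(array([  8,  10,  27,  26, 535], dtype=int32), array([323.04700855, 203.57478632]), array([318.15114236, 208.26010545]), 20, 'deg', np.float64(-138.7))
```

arm_command(targets=[0,0,-4,0,0,0,0,0,-4,0,0,0,0,0,0,0,0,0])

```text
t: 59.65
tcp_pos: [0.2872, -0.1414, 0.3165]
tool_rot: [0.169, 0.959, 0.222, 0.053]
ft_force: [0.5, 0.1, 0.5]
opening: 0.629
finger_force: 0.0
```

```bash
python3 - <<'E' 2>&1 | tail -20
from h import *
snap("scene","s2.png");snap("side","d2.png")
for n in "fresh_rack fresh_bottle fresh_dish old_bottle old_dish".split():
    for c,z in(("side",.0885),("scene",.003)):
        print(n,c,[(round(x["p"],2),np.round(x["position"]).tolist(),at_z(c,x["position"],z)[:2].round(3).tolist(),at_z(c,x["position"],.0885-z+.003)[:2].round(3).tolist()) for x in finder.place_of(c,n)[:3]],flush=True)
E
```

```text
fresh_rack side [(0.64, [299.0, 289.0], [0.5, -0.375], [0.502, -0.283]), (0.57, [233.0, 254.0], [0.338, -0.235], [0.322, -0.128])]
fresh_rack scene [(0.73, [396.0, 145.0], [0.567, -0.492], [0.51, -0.368])]
fresh_bottle side [(0.96, [312.0, 250.0], [0.537, -0.231], [0.544, -0.124])]
fresh_bottle scene [(0.88, [376.0, 161.0], [0.577, -0.35], [0.52, -0.238])]
fresh_dish side [(0.6, [278.0, 262.0], [0.45, -0.272], [0.447, -0.169]), (0.59, [335.0, 239.0], [0.601, -0.189], [0.614, -0.077]), (0.51, [341.0, 154.0], [0.67, 0.307], [0.691, 0.475])]
fresh_dish scene [(0.78, [191.0, 286.0], [0.697, 0.471], [0.63, 0.517]), (0.63, [318.0, 197.0], [0.632, -0.057], [0.57, 0.031]), (0.61, [398.0, 164.0], [0.501, -0.38], [0.45, -0.265])]
old_bottle side [(0.66, [298.0, 167.0], [0.516, 0.217], [0.52, 0.374])]
old_bottle scene [(0.85, [257.0, 293.0], [0.53, 0.384], [0.476, 0.437])]
old_dish side [(0.69, [271.0, 166.0], [0.426, 0.228], [0.42, 0.387])]
old_dish scene [(0.83, [289.0, 317.0], [0.407, 0.401], [0.364, 0.452]), (0.17, [398.0, 166.0], [0.496, -0.372], [0.445, -0.257])]
```

All in place; handing in.

```bash
python3 -c "
from cell import close_job
print(close_job())"
```

```text
the job is handed in; nothing more can be done
None
```

I handed the job in at about 60 s: speed knob turned to the off stop first, old bottle and old dish standing in the tray, fresh bottle, dish and rack seated in their nests, and timer knob turned clockwise to its end stop last; I found no old rack or fresh vial in this run, left the wash bottle, tip box and look-alikes alone, and have no verdict back.

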